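# Set the jar lane's cam rollers for today's jar and prove the gap with a gauge

### The job

Change the jar lane over to today's jar, the one standing on the square seat at the in-feed end: first clear the leftover amber jars out of the lane and stand them upright on the cork sheet, then turn each of the three cam rollers until its gap to the fence is about 2 mm wider than the gauge whose disc has the diameter of today's jar. Next stand that gauge in the lane at the in-feed end and slide it along the plate, between rollers and fence, past all three stations to the out-feed end. Finally stand it back upright on the rubber mat, the other gauge there too, with the rollers still set and the sample jars, pen and spool left where they are.

Things in the scene. Friction and masses are not known exactly. Their poses are not given: they have to be found in the camera images.
- lane: jar lane, fixed: aluminium plate, x -85..+125, y -220..+220 mm, 12 thick; origin on its underside. Jars run along y, in-feed at +y (flared fence tip, square seat), out-feed at -y (round seat with the jar not wanted). Fence: lane-side face at x = +40 mm, y -170..+170, top at z 42. Three roller bolts: x = -33, y = +120, 0, -120; beyond them both ends are clear
- cam1 (a joint): turn of the eccentric bolt at station 1, 0 to 3.14 rad, counter-clockwise from above. White roller, 50 mm diameter, 4-28 mm above the plate, centred 10 mm off the bolt axis; at 0 it bulges to the fence: gap to fence = 48 - 10 cos(angle) mm. The bar on top (46 x 12 mm, 30-54 mm above the plate, white dot on the bulging side) points along the bulge: grip it to turn. Stays by friction, 0.25 N m
- cam2 (a joint): turn of the eccentric bolt at station 2, 0 to 3.14 rad, counter-clockwise from above. White roller, 50 mm diameter, 4-28 mm above the plate, centred 10 mm off the bolt axis; at 0 it bulges to the fence: gap to fence = 48 - 10 cos(angle) mm. The bar on top (46 x 12 mm, 30-54 mm above the plate, white dot on the bulging side) points along the bulge: grip it to turn. Stays by friction, 0.25 N m
- cam3 (a joint): turn of the eccentric bolt at station 3, 0 to 3.14 rad, counter-clockwise from above. White roller, 50 mm diameter, 4-28 mm above the plate, centred 10 mm off the bolt axis; at 0 it bulges to the fence: gap to fence = 48 - 10 cos(angle) mm. The bar on top (46 x 12 mm, 30-54 mm above the plate, white dot on the bulging side) points along the bulge: grip it to turn. Stays by friction, 0.25 N m
- station1 (a point): point on the plate's top in the middle of the lane (lane x = +16.5 mm) at station 1 (1 = nearest the in-feed)
- station2 (a point): point on the plate's top in the middle of the lane (lane x = +16.5 mm) at station 2 (1 = nearest the in-feed)
- station3 (a point): point on the plate's top in the middle of the lane (lane x = +16.5 mm) at station 3 (1 = nearest the in-feed)
- job_seat (a point): centre of the top of the square 64 mm seat: today's jar stands here
- jar40: narrow clear sample jar, white cap, 40 mm diameter, 65 mm high, loose; origin under its centre; not to be moved
- jar50: wide clear sample jar, white cap, 50 mm diameter, 65 mm high, loose; origin under its centre; not to be moved
- gauge40: narrow gauge: steel disc of 40 mm diameter, 24 mm high, with an upright black stem of 18 mm diameter up to 115 mm; 0.2 kg, most of it in the disc; origin under the disc's centre, z up the stem
- gauge50: wide gauge: the same with a disc of 50 mm diameter
- mat: black rubber mat 250 (x) x 150 (y) x 4 mm, fixed on the table; origin under its centre; both gauges start standing on it
- cork: cork sheet of the same size, fixed on the table at the other side; origin under its centre; empty at first
- left1: leftover amber jar with black cap, 36 mm diameter, 90 mm high, 0.12 kg, standing in the lane (one to three of them; the rest absent); origin under its centre
- left2: leftover amber jar with black cap, 36 mm diameter, 90 mm high, 0.12 kg, standing in the lane (one to three of them; the rest absent); origin under its centre
- left3: leftover amber jar with black cap, 36 mm diameter, 90 mm high, 0.12 kg, standing in the lane (one to three of them; the rest absent); origin under its centre
- pen3d: bystander: yellow 3D-printing pen lying down, 170 mm long, 28 mm thick; origin under its middle
- spool: bystander: small filament spool lying flat, 90 mm diameter, 40 mm high; origin under its centre

How it is judged:
On the way, in this order (a step that is already met when the one before it is completed fails the run):
1. all leftover jars stand on the cork sheet (x of left1 in the frame of cork between -0.12 and 0.12 m and y of left1 in the frame of cork between -0.07 and 0.07 m and z of each of left1, left2, left3 in the frame of cork below 0.01 m and angle between each of left1, left2, left3's own z axis and vertical below 0.1 rad and linear speed of each of left1, left2, left3 below 0.02 m/s and x of left2 in the frame of cork between -0.12 and 0.12 m and y of left2 in the frame of cork between -0.07 and 0.07 m and x of left3 in the frame of cork between -0.12 and 0.12 m and y of left3 in the frame of cork between -0.07 and 0.07 m), for 0.2 s.
2. every roller is turned so that its gap to the fence is 0.4 to 3.6 mm wider than the gauge that matches today's jar (((horizontal distance between jar40 and job_seat below 0.04 m and value of joint cam1 between 0.707 and 1.115 rad and value of joint cam2 between 0.707 and 1.115 rad and value of joint cam3 between 0.707 and 1.115 rad) or (horizontal distance between jar50 and job_seat below 0.04 m and value of joint cam1 between 1.813 and 2.165 rad and value of joint cam2 between 1.813 and 2.165 rad and value of joint cam3 between 1.813 and 2.165 rad))), for 0.2 s.
3. the matching gauge stands low in the lane at the first station counted from the in-feed end (within 12 mm) (((horizontal distance between jar40 and job_seat below 0.04 m and horizontal distance between gauge40 and station1 below 0.012 m and z of gauge40 in the frame of lane below 0.024 m and angle between gauge40's own z axis and vertical below 0.25 rad) or (horizontal distance between jar50 and job_seat below 0.04 m and horizontal distance between gauge50 and station1 below 0.012 m and z of gauge50 in the frame of lane below 0.024 m and angle between gauge50's own z axis and vertical below 0.25 rad))), for 0.1 s.
4. the matching gauge stands low in the lane at the second station counted from the in-feed end (within 12 mm) (((horizontal distance between jar40 and job_seat below 0.04 m and horizontal distance between gauge40 and station2 below 0.012 m and z of gauge40 in the frame of lane below 0.024 m and angle between gauge40's own z axis and vertical below 0.25 rad) or (horizontal distance between jar50 and job_seat below 0.04 m and horizontal distance between gauge50 and station2 below 0.012 m and z of gauge50 in the frame of lane below 0.024 m and angle between gauge50's own z axis and vertical below 0.25 rad))), for 0.1 s.
5. the matching gauge stands low in the lane at the last station counted from the in-feed end (within 12 mm) (((horizontal distance between jar40 and job_seat below 0.04 m and horizontal distance between gauge40 and station3 below 0.012 m and z of gauge40 in the frame of lane below 0.024 m and angle between gauge40's own z axis and vertical below 0.25 rad) or (horizontal distance between jar50 and job_seat below 0.04 m and horizontal distance between gauge50 and station3 below 0.012 m and z of gauge50 in the frame of lane below 0.024 m and angle between gauge50's own z axis and vertical below 0.25 rad))), for 0.1 s.
At the end, for the whole second after the job is handed in: All leftover jars upright on the cork and both gauges upright on the mat, still, centres 5 mm or more inside its edges; every roller gap 0.4 to 3.6 mm wider than the disc matching the jar on the square seat (turn 0.71-1.11 rad for the 40 mm jar, 1.82-2.16 rad for the 50 mm jar) (all of step 1 and ((horizontal distance between jar40 and job_seat below 0.04 m and value of joint cam1 between 0.707 and 1.115 rad and value of joint cam2 between 0.707 and 1.115 rad and value of joint cam3 between 0.707 and 1.115 rad) or (horizontal distance between jar50 and job_seat below 0.04 m and value of joint cam1 between 1.813 and 2.165 rad and value of joint cam2 between 1.813 and 2.165 rad and value of joint cam3 between 1.813 and 2.165 rad)) and x of gauge40 in the frame of mat between -0.12 and 0.12 m and y of gauge40 in the frame of mat between -0.07 and 0.07 m and z of each of gauge40, gauge50 in the frame of mat below 0.01 m and angle between each of gauge40, gauge50's own z axis and vertical below 0.1 rad and linear speed of each of gauge40, gauge50 below 0.02 m/s and x of gauge50 in the frame of mat between -0.12 and 0.12 m and y of gauge50 in the frame of mat between -0.07 and 0.07 m and velocity of joint cam1 between -0.05 and 0.05 rad/s and velocity of joint cam2 between -0.05 and 0.05 rad/s and velocity of joint cam3 between -0.05 and 0.05 rad/s); the robot touches nothing.
It fails at once if the 3D-printing pen is pushed more than 30 mm from its place or tipped over (distance of pen3d from where it was at the start of the episode above 0.03 m or angle between pen3d's own z axis and vertical above 0.6 rad).
It fails at once if the filament spool is pushed more than 30 mm from its place or tipped over (distance of spool from where it was at the start of the episode above 0.03 m or angle between spool's own z axis and vertical above 0.6 rad).
It fails at once if the narrow sample jar is pushed more than 30 mm from its place or tipped over (distance of jar40 from where it was at the start of the episode above 0.03 m or angle between jar40's own z axis and vertical above 0.6 rad).
It fails at once if the wide sample jar is pushed more than 30 mm from its place or tipped over (distance of jar50 from where it was at the start of the episode above 0.03 m or angle between jar50's own z axis and vertical above 0.6 rad).
Of left1, left2, left3 only 1 to 3 are there at a start; the rules pass over those that are not, and their reading is None.
At some moment in a run one of gauge40, gauge50 may be knocked a few centimetres aside while the robot is not near it.
Once in a run the grip may slacken for a moment while it holds something.
It also fails if it takes over 210 s, if anything falls off the work surface, if the arm or the gripper's body presses on something with over 40 N, if the wrist force passes 120 N, or if a joint passes its speed limit or range.

### The arm

A 6-joint arm with a two-finger parallel gripper is mounted at the origin on the work surface. World frame = base frame: x ahead of the robot, y to its left, z up, the work surface at z = 0. Lengths are in m, angles in rad, forces in N, time in s.
With the tool pointing down it reaches from about 0.25 to 0.775 m from the base axis. Payload 4 kg.
Tool frame: the origin (TCP) lies midway between the tips of the shut fingers; the grasp point (between the pads) lies 19 mm behind it; z points along the fingers, y is the direction in which the jaws open and shut (so a half turn about z gives the same grasp; the last joint's range is limited). The gripper opens to 94 mm and grips with 3 to 60 N. Pads are 16 mm wide; open, the fingers measure 119 mm over their backs; the gripper's body (75 mm by 177 mm) begins 78 mm behind the grasp point.
Start: joints at [-1.254, 0.087, 1.371, -0, 1.684, -0.103], TCP at [0.224, -0.502, 0.206] pointing down, gripper open.
Joint ranges: [-3.1, 3.1], [-0.76, 2.03], [0.27, 2.55], [-1.08, 4.22], [0.17, 2.65], [-2.57, 2.57]. Speed limits (rad/s): [2.79, 2.79, 3.14, 3.14, 3.14, 3.14].

### API

Orientations are given as [roll, pitch, yaw] about the fixed x, y, z axes, in that order (R = Rz(yaw) Ry(pitch) Rx(roll)).
In Python, from bench import robot gives the robot as it stands.
- The arm moves only by the tool drive_tool, never from a script. Its argument "series" is a list that holds one entry, the list of rows, each a list of 7 numbers: the turn, a rotation vector about the tool's x, y, z in rad, then the shift along the tool's x, y, z in cm, then the opening in per cent of the stroke, from 0 (shut) to 100 (fully open). In form: [[[rx, ry, rz, tx, ty, tz, fingers], ...]]. A call has 1 to 20 rows; each row is the pose to reach, as a shift and turn from the pose measured when the call began, along the tool's axes at that moment; what a row does not reach only later rows make up. A row lasts 1/10 s, in which the tool goes at most 50 mm and 8.59 degrees, less where a joint would pass 70% of its speed; a pose out of reach is approached as far as the arm can. A call with a gripper value outside its range is refused whole. The fingers move at their own pace and stop on an object; the grip force is fixed at half the most. Time passes only in rows, so rows that repeat a pose let the fingers close. It gives the time, the measured TCP pose, the force and the opening at its end, in the units of the state.
- robot.get_obs(): the state, without advancing time (a new reading comes with each control period).
- robot.snapshot(name): name is "scene" or "top" or "wrist"; returns a dict with "img" (420x560x3 uint8, blue, green, red), "depth" (420x560 float32, m along the optical axis (not along the pixel's ray), 0 where there is no reading), "vertical_fov" (degrees; the focal length in pixels is half the picture's height over the tangent of half this angle, whatever the lens; pixels are square), "cx", "cy" (the principal point, pixels), "dist_coeffs" ([k1, k2, p1, p2, k3] as OpenCV has them; the pictures are not rectified), "rvec" (rotation vector, rad) and "tvec" (3), from world to camera coordinates, as OpenCV has them. Camera axes: x right, y down, z forward; pixel columns grow to the right and rows downward; lengths in m; the calibration is good to about 2 mm. A picture is of the moment at which its call begins.
- robot.close_job(): hands the job in, once; it reports no verdict.
The state is a dict: "time": time; "joint_positions": joint angles; "qvel": joint speeds; "joint_torque": joint torques, N m; "tool_pos": TCP position; "ee_rot": TCP orientation; "wrist_force": force on the tool from outside, world axes, zero at the start; "wrist_torque": the same for the moment, N m; "width": finger opening in m.
Only numpy, scipy, OpenCV 4.12 (cv2) and the standard library are available. Lean on these libraries where they do the work, as an engineer would, in place of code of your own. Each camera call takes 0.05 s, during which the arm holds its last target.

## Working session

There is one attempt and no reset: what is moved stays moved. The work goes in short steps, Python scripts to look and compute and a tool call to move; the robot and the scene stay as the last step left them, time stands still between calls to the robot, and variables do not carry over. Pictures are saved under pics/ and viewed, and the job is handed in when it is done.

Besides the shell and the picture viewer there is one more tool, called as name(argument=value, ...) on one line, values as JSON. drive_tool: Moves the arm, as the interface text tells. Its arguments: {"type":"object","properties":{"series":{"type":"array","items":{"type":"array","items":{"type":"array","items":{"type":"number"}}}}},"required":["series"]}

```bash
ls; mkdir -p pics; cat > h.py <<'E'
import numpy as np, cv2
from bench import robot
from scipy.spatial.transform import Rotation as R
def snap(n,f=None):
    s=robot.snapshot(n)
    if f: cv2.imwrite('pics/'+f,s['img'])
    h=s['img'].shape[0]; fl=h/2/np.tan(np.radians(s['vertical_fov'])/2)
    s['K']=np.array([[fl,0,s['cx']],[0,fl,s['cy']],[0,0,1]]); s['D']=np.array(s['dist_coeffs'],float)
    s['R']=cv2.Rodrigues(np.array(s['rvec'],float))[0]; s['t']=np.array(s['tvec'],float).ravel()
    return s
def ray(s,uv):
    p=cv2.undistortPoints(np.array(uv,float).reshape(-1,1,2),s['K'],s['D']).reshape(-1,2)
    d=np.c_[p,np.ones(len(p))]@s['R']; return -s['R'].T@s['t'],d
def plane(s,uv,z):
    c,d=ray(s,uv); return c+d*((z-c[2])/d[:,2])[:,None]
def proj(s,P):
    return cv2.projectPoints(np.array(P,float).reshape(-1,1,3),np.array(s['rvec'],float),s['t'],s['K'],s['D'])[0].reshape(-1,2)
def cloud(s):
    h,w=s['depth'].shape; u,v=np.meshgrid(np.arange(w),np.arange(h))
    p=cv2.undistortPoints(np.stack([u,v],-1).reshape(-1,1,2).astype(float),s['K'],s['D']).reshape(-1,2)
    z=s['depth'].reshape(-1); P=np.c_[p*z[:,None],z]
    return ((P-s['t'])@s['R']).reshape(h,w,3)
def pose():
    o=robot.get_obs(); return np.array(o['tool_pos']),np.array(o['ee_rot']),o
E
python3 - <<'E'
from h import *
for n in ['scene','top','wrist']:
    s=snap(n,n+'0.png'); print(n,s['vertical_fov'],s['D'],-s['R'].T@s['t'])
o=robot.get_obs()
for k in o: print(k,np.round(o[k],4))
E
```

```text
pics
scene 55.28544719461709 [-0.01534396  0.          0.          0.          0.        ] [ 0.94201169 -0.5917866   0.53553842]
top 45.118595039149476 [-0.11725401  0.          0.          0.          0.        ] [0.47881825 0.00633522 1.27201843]
wrist 71.25908275456536 [-0.05029594  0.          0.          0.          0.        ] [ 0.28912323 -0.47338166  0.3846644 ]
time 0.15
joint_positions [-1.2541  0.0878  1.3719 -0.      1.6836 -0.1031]
qvel [ 0.0002 -0.003  -0.0042  0.0011 -0.0012 -0.0003]
joint_torque [ 2.00000e-03 -3.40640e+01 -3.02794e+01  7.18000e-02  3.05000e-02
 -1.00000e-04]
tool_pos [ 0.224  -0.5019  0.2046]
ee_rot [-3.1399e+00 -2.0000e-04  4.1970e-01]
wrist_force [-0.206   0.1686 -0.6022]
wrist_torque [ 0.0601 -0.003  -0.0143]
width 0.0938
```

View pics/top0.png

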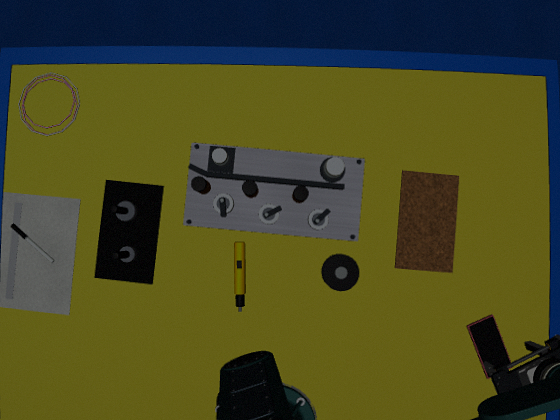

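View pics/scene0.png

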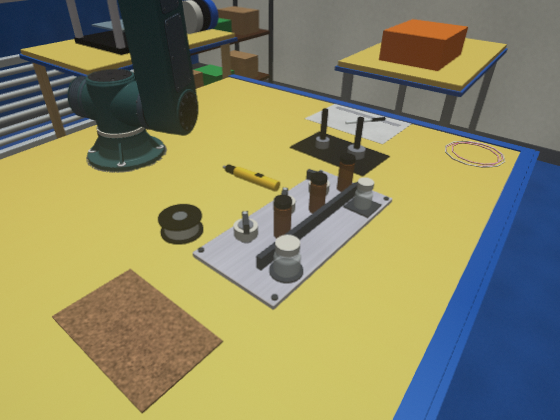

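View pics/wrist0.png

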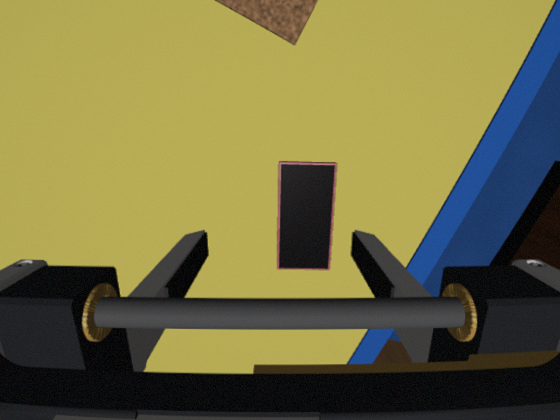

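Top view: the lane is mid-bench (185–365, 142–240) with its in-feed at the left. There are three amber jars (201,185; 250,188; 300,193) and three cam bars (224,206; 269,213; 319,217). The gauges stand on the mat at the left, the cork is at the right, and the pen and spool are in front. Next I'll enlarge it and measure.

```bash
python3 - <<'E'
from h import *
s=snap('top')
im=s['img'];c=cv2.resize(im[135:250,180:370],None,fx=4,fy=4,interpolation=cv2.INTER_CUBIC)
c=np.clip(c*1.8,0,255).astype(np.uint8);cv2.imwrite('pics/topc.png',c)
c=cv2.resize(im[170:290,90:170],None,fx=5,fy=5,interpolation=cv2.INTER_CUBIC)
c=np.clip(c*2.5,0,255).astype(np.uint8);cv2.imwrite('pics/topm.png',c)
C=cloud(s)
# cork
hsv=cv2.cvtColor(im,cv2.COLOR_BGR2HSV)
def cont(m,z,name):
    m=cv2.morphologyEx(m.astype(np.uint8)*255,cv2.MORPH_OPEN,np.ones((3,3)))
    cs,_=cv2.findContours(m,cv2.RETR_EXTERNAL,cv2.CHAIN_APPROX_NONE)
    k=max(cs,key=cv2.contourArea); P=plane(s,k.reshape(-1,2),z)
    print(name,cv2.boundingRect(k),[np.round(a,4) for a in cv2.minAreaRect((P[:,:2]*1000).astype(np.float32))])
u,v=np.meshgrid(np.arange(560),np.arange(420))
print(hsv[220,425],hsv[230,130],hsv[100,300],hsv[230,200])
yel=(hsv[...,1]>150)&(hsv[...,0]>20)&(hsv[...,0]<35)&(hsv[...,2]>60)
cont(~yel&(u>380)&(u<475)&(v>160)&(v<280),.004,'cork')
cont(~yel&(u>88)&(u<170)&(v>170)&(v<290),.004,'mat')
cont(~yel&(u>175)&(u<375)&(v>135)&(v<246),.012,'lane')
cont(~yel&(u>315)&(u<365)&(v>248)&(v<296),.04,'spool')
cont(~yel&(u>225)&(u<250)&(v>235)&(v<315),.0,'pen')
# depth
for n,b in dict(cork=(410,180,440,260),mat=(135,260,150,275),lane=(330,225,350,232)).items():
    print(n,np.median(C[b[1]:b[3],b[0]:b[2],2]))
for n,(x,y) in dict(jA=(220,157),jB=(335,168),l1=(201,185),l2=(250,188),l3=(300,193),g1=(120,209),g2=(117,255)).items():
    Q=C[y-9:y+10,x-9:x+10].reshape(-1,3);zt=np.percentile(Q[:,2],95);w=Q[Q[:,2]>zt-.008]
    print(n,zt,np.round(w.mean(0),4),np.round(np.ptp(w,axis=0),4),len(w))
E
```

```text
[ 13 167  58] [135  64   8] [ 29 194 100] [ 29 202 101]
cork (395, 171, 64, 101) [array([ 520.5399, -381.3558]), array([150.1282, 249.4337]), np.float64(85.9743)]
mat (95, 180, 69, 104) [array([480.4698, 374.2655]), array([151.5168, 249.5668]), np.float64(84.9507)]
lane (183, 143, 182, 99) [array([588.4111,   8.973 ]), array([440.9669, 211.9462]), np.float64(85.8025)]
spool (321, 254, 38, 37) [array([ 391.4946, -154.2923]), array([87.6629, 90.6784]), np.float64(0.8297)]
pen (235, 295, 10, 17) [array([307.0315,  90.2552]), array([40.0354, 22.5381]), np.float64(1.1075)]
cork 0.004128621387120543
mat 0.003593942672493843
lane 0.011682203696672841
jA 0.08400051754635589 [0.6629 0.1399 0.0937] [0.2045 0.1519 1.196 ] 185
jB 0.08473623445794905 [ 0.6423 -0.1328  0.0954] [0.1838 0.1631 1.1951] 254
l1 0.10416339440292505 [0.5942 0.1853 0.1014] [0.0329 0.0317 0.0119] 180
l2 0.10477697180312243 [0.5855 0.0659 0.1212] [0.1268 0.0773 1.1751] 182
l3 0.1043211259309114 [ 0.577  -0.0535  0.1017] [0.0349 0.0329 0.0109] 183
g1 0.11843882156766718 [0.5293 0.3603 0.1701] [0.0593 0.3781 1.1615] 44
g2 0.11912911375271228 [0.4266 0.3575 0.1596] [0.0626 0.3718 1.1604] 55
```

View pics/topc.png

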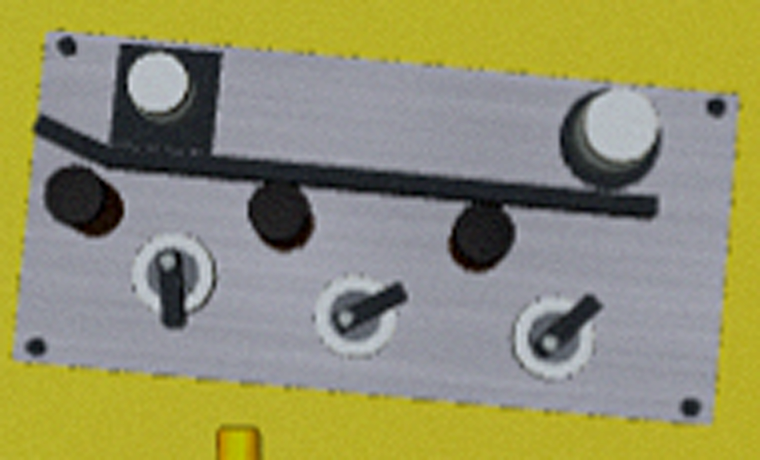

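View pics/topm.png

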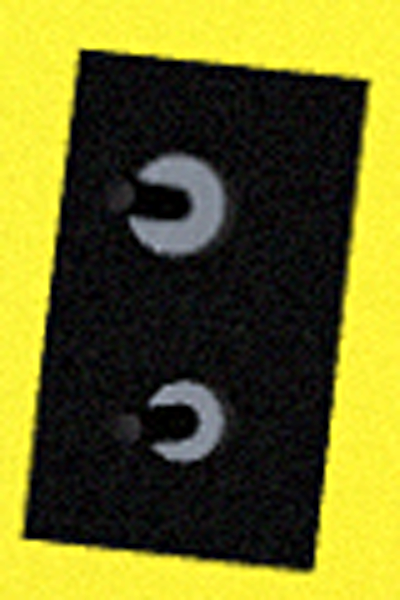

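```bash
cat >> h.py <<'E'
def goto(p,yaw):
    """print row: rotvec tool, shift cm tool, for target TCP p, tool down with yaw"""
    tp,rp,o=pose(); R0=R.from_euler('xyz',rp); Rt=R.from_euler('xyz',[np.pi,0,yaw])
    d=R0.inv().apply(np.array(p)-tp)*100; r=(R0.inv()*Rt).as_rotvec()
    print('now',np.round(tp,4),np.round(rp,4),'w',round(float(o['width']),4),'t',o['time'])
    print('ROW',np.round(r,3).tolist(),np.round(d,2).tolist())
LY=-0.0733; LO=np.array([.5685,.0104])
def lane(x,y,o=None,yaw=None):
    o=LO if o is None else o; a=LY if yaw is None else yaw
    c,s_=np.cos(a),np.sin(a); return o+np.array([c*x-s_*y,s_*x+c*y])
def tolane(p):
    c,s_=np.cos(LY),np.sin(LY); d=np.asarray(p)[:2]-LO; return np.array([c*d[0]+s_*d[1],-s_*d[0]+c*d[1]])
E
python3 -c "
from h import *
goto([.47,.01,.32],LY)"
```

```text
now [ 0.224  -0.5019  0.2048] [-3.1403e+00 -1.0000e-04  4.1980e-01] w 0.0941 t 0.2
ROW [-0.001, 0.0, 0.493] [43.33, -36.74, -11.47]
```

drive_tool(series=[[[0,0,0.1,5,-4,-3,65],[0,0,0.493,43.3,-36.7,-11.5,65],[0,0,0.493,43.3,-36.7,-11.5,65],[0,0,0.493,43.3,-36.7,-11.5,65],[0,0,0.493,43.3,-36.7,-11.5,65],[0,0,0.493,43.3,-36.7,-11.5,65],[0,0,0.493,43.3,-36.7,-11.5,65],[0,0,0.493,43.3,-36.7,-11.5,65],[0,0,0.493,43.3,-36.7,-11.5,65],[0,0,0.493,43.3,-36.7,-11.5,65],[0,0,0.493,43.3,-36.7,-11.5,65],[0,0,0.493,43.3,-36.7,-11.5,65],[0,0,0.493,43.3,-36.7,-11.5,65],[0,0,0.493,43.3,-36.7,-11.5,65],[0,0,0.493,43.3,-36.7,-11.5,65],[0,0,0.493,43.3,-36.7,-11.5,65],[0,0,0.493,43.3,-36.7,-11.5,65]]])

```text
time: 1.9
tool_pos: [0.4696, 0.0085, 0.3202]
ee_rot: [-3.14, 0.001, -0.075]
wrist_force: [-0.5, -0.2, -0.2]
width: 0.061
```

```bash
python3 - <<'E'
from h import *
s=snap('wrist','w1.png'); goto([.47,.01,.32],LY)
np.savez('w1.npz',**{k:s[k] for k in ['img','depth','K','D','R','t','rvec']})
E
```

```text
now [0.4696 0.0086 0.3203] [-3.1404e+00  6.0000e-04 -7.5100e-02] w 0.0613 t 1.95
ROW [-0.001, 0.001, -0.002] [0.03, -0.14, 0.03]
```

View pics/w1.png

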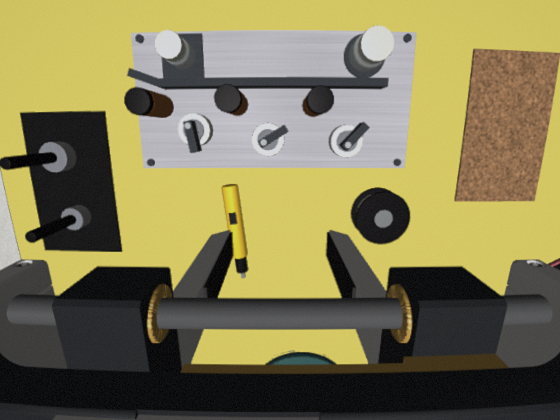

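The wrist view shows the whole lane (132–415, 32–167). Caps are at (140,101), (229,99) and (320,100), bars at (193,137), (272,136) and (352,137). The mat is at the left, the cork at the right.

```bash
python3 - <<'E'
from h import *
s=snap('wrist'); C=cloud(s); im=s['img']; hsv=cv2.cvtColor(im,cv2.COLOR_BGR2HSV)
yel=(hsv[...,1]>100)&(hsv[...,0]>20)&(hsv[...,0]<35)
u,v=np.meshgrid(np.arange(560),np.arange(420))
def rect(m,z,n):
    m=cv2.morphologyEx(m.astype(np.uint8)*255,cv2.MORPH_OPEN,np.ones((3,3)))
    cs,_=cv2.findContours(m,cv2.RETR_EXTERNAL,cv2.CHAIN_APPROX_NONE);k=max(cs,key=cv2.contourArea)
    P=plane(s,k.reshape(-1,2),z)[:,:2]*1000
    r=cv2.minAreaRect(P.astype(np.float32));print(n,np.round(r[0],1),np.round(r[1],1),round(r[2],2))
rect(~yel&(u>125)&(u<425)&(v>20)&(v<180)&~((u<145)&(v<125)),.012,'lane')
rect(~yel&(u>440)&(v>40)&(v<210),.004,'cork')
Z=C[...,2]; ok=(s['depth']>0)&(v<180)&(u>120)&(u<420)
def comps(m,zpl,n):
    k,l,st,ce=cv2.connectedComponentsWithStats(m.astype(np.uint8))
    for i in range(1,k):
        if st[i,4]<40: continue
        mm=l==i; uv=np.c_[u[mm],v[mm]]
        z=np.median(Z[mm]); P=plane(s,uv,z)[:,:2]*1000
        r=cv2.minAreaRect(P.astype(np.float32))
        (ex,ey),rad=cv2.minEnclosingCircle(P.astype(np.float32))
        print(n,np.round(ce[i],0),'z',round(z,4),'mean',np.round(P.mean(0),1),'circ',round(ex,1),round(ey,1),round(rad,1),'rect',np.round(r[0],1),np.round(r[1],1),round(r[2],1),'lane',np.round(tolane(np.array(r[0])/1000)*1000,1))
comps(ok&(Z>.096)&(Z<.11),.102,'cap')
comps(ok&(Z>.058)&(Z<.072),.066,'bar')
comps(ok&(Z>.075)&(Z<.09),.08,'wcap')
comps((s['depth']>0)&(v<270)&(u<125)&(Z>.02)&(Z<.034),.028,'disc')
wh=(hsv[...,1]<40)&(hsv[...,2]>175)&(v>105)&(v<165)
comps(wh,0,'white')
cv2.imwrite('pics/w1c.png',cv2.resize(im[90:175,170:390],None,fx=3.5,fy=3.5,interpolation=cv2.INTER_CUBIC))
E
```

```text
lane [591.2   8.9] [440.6 218.4] 85.65
cork [ 518.6 -381.9] [151.4 250.1] 85.89
cap [227.  98.] z 0.1029 mean [587.7  66.8] circ 587.4 66.7 18.2 rect [587.5  66.7] [35.2 34.6] 85.2 lane [14.8 57.5]
cap [320.  99.] z 0.103 mean [577.  -52.1] circ 577.0 -52.0 18.0 rect [576.8 -52.1] [34.5 34.5] 42.5 lane [ 12.8 -61.7]
cap [138. 101.] z 0.1027 mean [594.6 184.2] circ 594.4 183.7 19.5 rect [594.8 183.7] [38.9 33.9] 84.7 lane [ 13.5 174.8]
bar [363.  56.] z 0.0615 mean [ 634.2 -120.6] circ 639.1 -126.5 18.5 rect [ 635.1 -121.1] [37.1 13.4] 36.0 lane [  76.1 -126.3]
bar [181.  55.] z 0.0674 mean [653.5 129.7] circ 658.0 134.9 15.5 rect [653.8 131.1] [11.3 30.9] 43.0 lane [ 76.2 126.6]
bar [159. 105.] z 0.0652 mean [591.7 171.8] circ 593.7 178.8 16.0 rect [592.5 173.3] [12.7 32. ] 77.9 lane [ 12.  164.2]
bar [191. 137.] z 0.0668 mean [543.2 131.7] circ 543.3 132.1 22.8 rect [543.5 131.7] [44.7 14.4] 6.2 lane [-33.8 119.1]
bar [354. 136.] z 0.0667 mean [ 525.5 -104.7] circ 525.2 -105.0 23.8 rect [ 525.6 -104.7] [13.6 45.9] 41.8 lane [ -34.4 -117.9]
bar [273. 136.] z 0.0669 mean [534.6  12.7]
[... 238 characters left out ...]
664.1 140.2] circ 663.2 140.6 19.7 rect [664.3 140. ] [37.6 35.8] 84.5 lane [ 86.  136.3]
wcap [153. 104.] z 0.0835 mean [591.2 172.2] circ 593.9 181.7 17.6 rect [591.7 174.7] [20.  34.9] 73.2 lane [ 11.1 165.5]
wcap [240. 105.] z 0.0832 mean [580.2  54.4] circ 583.9 60.2 14.9 rect [580.7  55.4] [11.4 29.7] 56.6 lane [ 8.9 45.8]
disc [ 56. 156.] z 0.0287 mean [532.1 371.7] circ 532.0 374.7 28.2 rect [531.5 373.6] [49.7 53.9] 0.2 lane [-63.5 359.5]
disc [ 75. 217.] z 0.0287 mean [427.  365.3] circ 426.4 369.1 22.2 rect [425.8 367.3] [38.5 41.3] 15.7 lane [-168.5  345.5]
white [277. 136.] z 0.0131 mean [533.1   7. ] circ 534.0 12.9 222.4 rect [535.   13.1] [437.4  93.4] 85.7 lane [-33.6   0.3]
```

View pics/w1c.png

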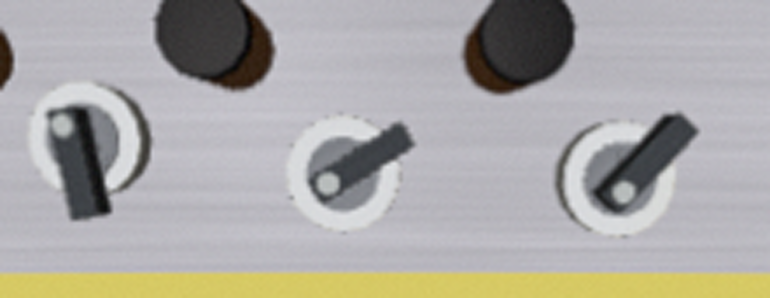

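```bash
sed -i 's/^LY=.*/LY=-0.0745; LO=np.array([.5679,.0103]); CK=np.array([.5195,-.3816])/' h.py; python3 -c "
from h import *
goto([.5945,.184,.13],LY)
goto([.5945,.184,.05],LY)
for d in (.07,0,-.07): print(lane(d,0,CK))"
```

```text
now [0.4697 0.0088 0.3203] [-3.1404e+00  4.0000e-04 -7.4800e-02] w 0.0613 t 2.0
ROW [-0.001, 0.0, -0.0] [11.14, -18.39, 19.05]
now [0.4697 0.0088 0.3203] [-3.1404e+00  4.0000e-04 -7.4800e-02] w 0.0613 t 2.0
ROW [-0.001, 0.0, -0.0] [11.15, -18.38, 27.05]
[ 0.58930583 -0.38681018]
[ 0.5195 -0.3816]
[ 0.44969417 -0.37638982]
```

drive_tool(series=[[[0,0,0,11.1,-18.4,19,65],[0,0,0,11.1,-18.4,19,65],[0,0,0,11.1,-18.4,19,65],[0,0,0,11.1,-18.4,19,65],[0,0,0,11.1,-18.4,19,65],[0,0,0,11.1,-18.4,19,65],[0,0,0,11.1,-18.4,19,65],[0,0,0,11.1,-18.4,22,65],[0,0,0,11.1,-18.4,25,65],[0,0,0,11.1,-18.4,27,65],[0,0,0,11.1,-18.4,27,65],[0,0,0,11.1,-18.4,27,20],[0,0,0,11.1,-18.4,27,20],[0,0,0,11.1,-18.4,27,20],[0,0,0,11.1,-18.4,27,20],[0,0,0,11.1,-18.4,27,20],[0,0,0,11.1,-18.4,27,20]]])

```text
time: 3.7
tool_pos: [0.5952, 0.1845, 0.0525]
ee_rot: [-3.14, -0.003, -0.075]
wrist_force: [-0.4, -0.8, 5.7]
width: 0.0355
```

```bash
python3 -c "
from h import *
goto([.589,-.386,.18],LY)
goto([.589,-.386,.043],LY)"
```

```text
now [0.5952 0.1845 0.0525] [-3.1395e+00 -2.9000e-03 -7.4700e-02] w 0.0355 t 3.7
ROW [-0.002, -0.003, -0.0] [3.68, 56.91, -12.85]
now [0.5952 0.1845 0.0525] [-3.1395e+00 -2.9000e-03 -7.4700e-02] w 0.0355 t 3.7
ROW [-0.002, -0.003, -0.0] [3.64, 56.94, 0.85]
```

drive_tool(series=[[[0,0,0,0,0,-4,20],[0,0,0,0,0,-8,20],[0,0,0,0,0,-12.8,20],[0,0,0,3.7,5,-12.8,20],[0,0,0,3.7,10,-12.8,20],[0,0,0,3.7,15,-12.8,20],[0,0,0,3.7,20,-12.8,20],[0,0,0,3.7,25,-12.8,20],[0,0,0,3.7,30,-12.8,20],[0,0,0,3.7,35,-12.8,20],[0,0,0,3.7,40,-12.8,20],[0,0,0,3.7,44,-12.8,20],[0,0,0,3.7,48,-12.8,20],[0,0,0,3.7,52,-12.8,20],[0,0,0,3.7,55,-12.8,20],[0,0,0,3.7,57,-12.8,20],[0,0,0,3.7,57,-12.8,20],[0,0,0,3.7,57,-9,20],[0,0,0,3.7,57,-5,20],[0,0,0,3.7,57,-3,20]]])

```text
time: 5.7
tool_pos: [0.5879, -0.3834, 0.0764]
ee_rot: [-3.135, 0.003, -0.073]
wrist_force: [-0.2, 0.3, -1.4]
width: 0.0358
```

```bash
python3 -c "
from h import *
goto([.589,-.386,.0455],LY);snap('wrist','w2.png')"
```

```text
now [ 0.5879 -0.3834  0.0764] [-3.1346  0.0033 -0.0734] w 0.0358 t 5.7
ROW [-0.007, 0.003, 0.001] [0.14, 0.27, 3.09]
```

View pics/w2.png

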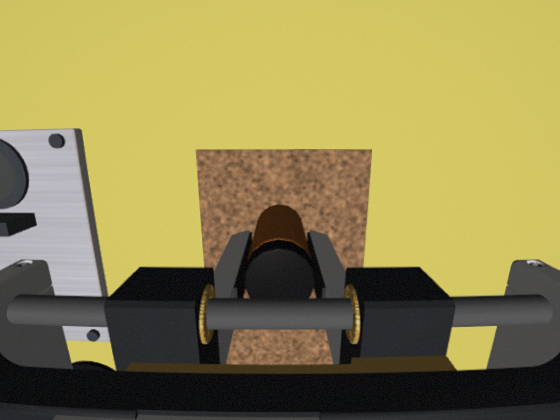

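The wrist view shows the jar upright in the jaws at (280,250), centred over the far half of the cork (198–370, 150+). I'm lowering it and letting go.

drive_tool(series=[[[0,0,0,0.1,0.2,1,20],[0,0,0,0.1,0.2,2.2,20],[0,0,0,0.1,0.2,2.9,20],[0,0,0,0.1,0.2,3.2,20],[0,0,0,0.1,0.2,3.2,20],[0,0,0,0.1,0.2,3.2,20],[0,0,0,0.1,0.2,3.2,65],[0,0,0,0.1,0.2,3.2,65],[0,0,0,0.1,0.2,3.2,65],[0,0,0,0.1,0.2,3.2,65],[0,0,0,0.1,0.2,-1,65],[0,0,0,0.1,0.2,-5,65],[0,0,0,0.1,0.2,-9,65],[0,0,0,0.1,0.2,-9,65]]])

```text
time: 7.15
tool_pos: [0.591, -0.3877, 0.1719]
ee_rot: [-3.14, -0.005, -0.073]
wrist_force: [1.0, -0.2, 1.5]
width: 0.0608
```

```bash
python3 -c "
from h import *
goto([.5875,.0665,.16],LY);goto([.5875,.0665,.05],LY);snap('wrist','w3.png')"
```

```text
now [ 0.591  -0.3877  0.1719] [-3.1399 -0.0046 -0.0733] w 0.0608 t 7.15
ROW [-0.002, -0.005, 0.001] [-3.68, -45.27, 1.25]
now [ 0.591  -0.3877  0.1719] [-3.1399 -0.0046 -0.0733] w 0.0608 t 7.15
ROW [-0.002, -0.005, 0.001] [-3.73, -45.25, 12.25]
```

View pics/w3.png

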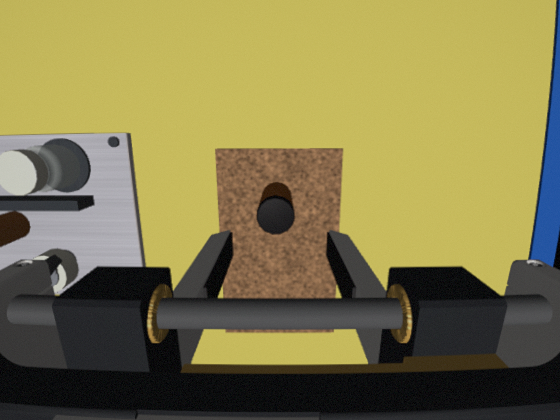

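Jar 1 stands on the cork at (277,210). Next is jar 2.

drive_tool(series=[[[0,0,0,-3.7,-45.3,1.2,65],[0,0,0,-3.7,-45.3,1.2,65],[0,0,0,-3.7,-45.3,1.2,65],[0,0,0,-3.7,-45.3,1.2,65],[0,0,0,-3.7,-45.3,1.2,65],[0,0,0,-3.7,-45.3,1.2,65],[0,0,0,-3.7,-45.3,1.2,65],[0,0,0,-3.7,-45.3,1.2,65],[0,0,0,-3.7,-45.3,1.2,65],[0,0,0,-3.7,-45.3,1.2,65],[0,0,0,-3.7,-45.3,1.2,65],[0,0,0,-3.7,-45.3,1.2,65],[0,0,0,-3.7,-45.3,5,65],[0,0,0,-3.7,-45.3,9,65],[0,0,0,-3.7,-45.3,12.2,65],[0,0,0,-3.7,-45.3,12.2,65],[0,0,0,-3.7,-45.3,12.2,20],[0,0,0,-3.7,-45.3,12.2,20],[0,0,0,-3.7,-45.3,12.2,20],[0,0,0,-3.7,-45.3,12.2,20]]])

```text
time: 9.2
tool_pos: [0.5878, 0.0679, 0.0507]
ee_rot: [-3.137, -0.004, -0.073]
wrist_force: [0.7, -0.1, 2.6]
width: 0.0356
```

```bash
python3 -c "
from h import *
goto([.5195,-.3816,.18],LY);goto([.5195,-.3816,.043],LY)"
```

```text
now [0.5878 0.0679 0.0507] [-3.137  -0.0043 -0.0735] w 0.0356 t 9.2
ROW [-0.005, -0.004, 0.001] [-3.45, 45.27, -13.15]
now [0.5878 0.0679 0.0507] [-3.137  -0.0043 -0.0735] w 0.0356 t 9.2
ROW [-0.005, -0.004, 0.001] [-3.51, 45.33, 0.55]
```

drive_tool(series=[[[0,0,0,0,0,-4,20],[0,0,0,0,0,-8,20],[0,0,0,0,0,-13,20],[0,0,0,-3.4,5,-13,20],[0,0,0,-3.4,10,-13,20],[0,0,0,-3.4,15,-13,20],[0,0,0,-3.4,20,-13,20],[0,0,0,-3.4,25,-13,20],[0,0,0,-3.4,30,-13,20],[0,0,0,-3.4,34,-13,20],[0,0,0,-3.4,38,-13,20],[0,0,0,-3.4,42,-13,20],[0,0,0,-3.4,45.3,-13,20],[0,0,0,-3.4,45.3,-13,20],[0,0,0,-3.4,45.3,-13,20],[0,0,0,-3.4,45.3,-9,20],[0,0,0,-3.4,45.3,-5,20],[0,0,0,-3.4,45.3,-2,20],[0,0,0,-3.4,45.3,-0.5,20],[0,0,0,-3.4,45.3,0.3,20]]])

```text
time: 11.2
tool_pos: [0.5206, -0.3795, 0.0443]
ee_rot: [-3.135, -0.003, -0.072]
wrist_force: [0.5, 0.1, -1.2]
width: 0.0356
```

```bash
python3 -c "
from h import *
goto([.5195,-.3816,.043],LY)
goto([.577,-.052,.18],LY);"
```

```text
now [ 0.5206 -0.3795  0.0443] [-3.1354e+00 -2.7000e-03 -7.1800e-02] w 0.0356 t 11.2
ROW [-0.006, -0.003, 0.003] [-0.09, 0.21, 0.13]
now [ 0.5206 -0.3795  0.0443] [-3.1354e+00 -2.7000e-03 -7.1800e-02] w 0.0356 t 11.2
ROW [-0.006, -0.003, 0.003] [3.32, -33.16, -13.36]
```

drive_tool(series=[[[0,0,0,0,0.1,0.15,20],[0,0,0,0,0.1,0.15,20],[0,0,0,0,0.1,0.15,65],[0,0,0,0,0.1,0.15,65],[0,0,0,0,0.1,0.15,65],[0,0,0,0,0.1,-4,65],[0,0,0,0,0.1,-8,65],[0,0,0,0,0.1,-13.3,65],[0,0,0,3.3,-5,-13.3,65],[0,0,0,3.3,-10,-13.3,65],[0,0,0,3.3,-15,-13.3,65],[0,0,0,3.3,-20,-13.3,65],[0,0,0,3.3,-25,-13.3,65],[0,0,0,3.3,-30,-13.3,65],[0,0,0,3.3,-33.1,-13.3,65],[0,0,0,3.3,-33.1,-13.3,65],[0,0,0,3.3,-33.1,-10,65],[0,0,0,3.3,-33.1,-7,65]]])

```text
time: 13.0
tool_pos: [0.5781, -0.0528, 0.1174]
ee_rot: [-3.137, -0.007, -0.071]
wrist_force: [0.3, -0.3, -1.3]
width: 0.0608
```

```bash
python3 -c "
from h import *
goto([.577,-.052,.05],LY);snap('wrist','w4.png')"
```

```text
now [ 0.5781 -0.0528  0.1174] [-3.1366 -0.0068 -0.0714] w 0.0608 t 13.0
ROW [-0.005, -0.007, 0.003] [-0.16, -0.03, 6.74]
```

View pics/w4.png

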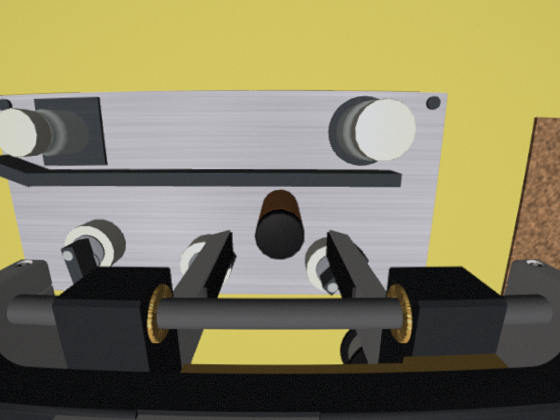

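The jar is between the open fingers at (280,230).

drive_tool(series=[[[0,0,0,-0.1,0,3,65],[0,0,0,-0.1,0,5.5,65],[0,0,0,-0.1,0,6.7,65],[0,0,0,-0.1,0,6.7,65],[0,0,0,-0.1,0,6.7,20],[0,0,0,-0.1,0,6.7,20],[0,0,0,-0.1,0,6.7,20],[0,0,0,-0.1,0,6.7,20],[0,0,0,-0.1,0,3,20],[0,0,0,-0.1,0,-2,20],[0,0,0,-0.1,0,-6.3,20],[0,0,0,-3,4,-6.3,20],[0,0,0,-5,9,-6.3,20],[0,0,0,-7,14,-6.3,20],[0,0,0,-9,19,-6.3,20],[0,0,0,-10.5,24,-6.3,20],[0,0,0,-10.5,28,-6.3,20],[0,0,0,-10.5,32,-6.3,20],[0,0,0,-10.5,33.2,-6.3,20],[0,0,0,-10.5,33.2,-6.3,20]]])

```text
time: 15.05
tool_pos: [0.445, -0.3776, 0.1709]
ee_rot: [-3.134, 0.007, -0.075]
wrist_force: [0.6, -0.2, -0.8]
width: 0.0357
```

```bash
python3 -c "
from h import *
goto([.4497,-.3764,.0425],LY);snap('wrist','w5.png')"
```

```text
now [ 0.445  -0.3776  0.1709] [-3.134   0.0067 -0.0748] w 0.0357 t 15.05
ROW [-0.008, 0.007, -0.0] [0.54, -0.05, 12.83]
```

View pics/w5.png

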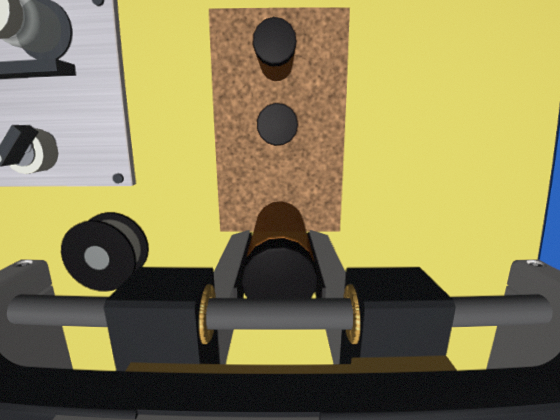

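Two jars stand on the cork at (275,45) and (277,124), and the third is in the grip. Next I place it.

drive_tool(series=[[[0,0,0,0.5,0,4,20],[0,0,0,0.5,0,8,20],[0,0,0,0.5,0,11,20],[0,0,0,0.5,0,12.3,20],[0,0,0,0.5,0,12.8,20],[0,0,0,0.5,0,12.8,20],[0,0,0,0.5,0,12.8,20],[0,0,0,0.5,0,12.8,65],[0,0,0,0.5,0,12.8,65],[0,0,0,0.5,0,12.8,65],[0,0,0,0.5,0,9,65],[0,0,0,0.5,0,5,65],[0,0,0,0.5,0,0,65],[0,0,0,-2,-5,-2,65],[0,0,0,-2,-5,-2,65]]])

```text
time: 16.6
tool_pos: [0.43, -0.3238, 0.1966]
ee_rot: [-3.137, 0.0, -0.072]
wrist_force: [-0.5, -0.9, 0.6]
width: 0.061
```

```bash
python3 -c "
from h import *
goto([.5255,-.1048,.10],np.radians(131.8)-np.pi/1)
goto([.5255,-.1048,.10],np.radians(131.8))
s=snap('wrist','w6.png');s=snap('top','t6.png');C=cloud(s);Z=C[...,2]
u,v=np.meshgrid(np.arange(560),np.arange(420))
m=(Z>.088)&(Z<.1)&(u>380)&(u<470)&(v>160)&(v<280)
k,l,st,ce=cv2.connectedComponentsWithStats(m.astype(np.uint8))
for i in range(1,k):
  if st[i,4]>40: P=C[l==i].mean(0);a=LO.copy();LO[:]=CK;print(P,tolane(P));LO[:]=a
"
```

```text
now [ 0.43   -0.3238  0.1966] [-3.137e+00  4.000e-04 -7.160e-02] w 0.061 t 16.6
ROW [-0.004, 0.002, 0.77] [7.96, -22.48, 9.76]
now [ 0.43   -0.3238  0.1966] [-3.137e+00  4.000e-04 -7.160e-02] w 0.061 t 16.6
ROW [-0.003, -0.005, -2.372] [7.96, -22.48, 9.76]
[ 0.58771442 -0.38257793  0.09359666] [0.06809799 0.00410206]
[ 0.52367077 -0.37982375  0.09371737] [0.00402699 0.00208176]
[ 0.46638772 -0.3731464   0.09379167] [-0.05359417  0.00447695]
```

View pics/w6.png

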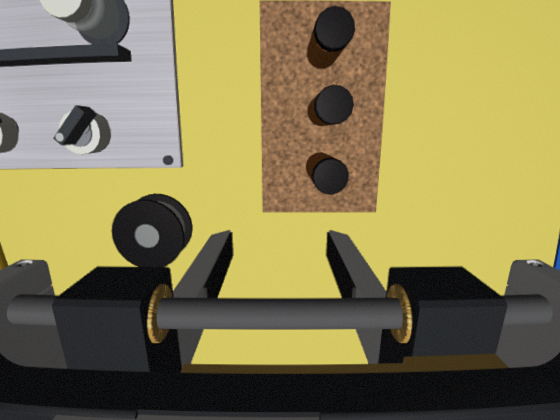

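All three jars stand on the cork: caps at (334,30), (333,105) and (330,176), y within 5 mm of its middle line. Cam 3 is next. I turn the tool into line with its bar on the way.

drive_tool(series=[[[0,0,-0.15,1,-2,0,65],[0,0,-0.3,2,-4,0,40],[0,0,-0.45,3,-7,0,40],[0,0,-0.6,4,-10,0,40],[0,0,-0.75,5,-13,0,40],[0,0,-0.9,6,-16,0,40],[0,0,-1.05,7,-19,0,40],[0,0,-1.2,8,-22.5,0,40],[0,0,-1.35,8,-22.5,0,40],[0,0,-1.5,8,-22.5,0,40],[0,0,-1.65,8,-22.5,0,40],[0,0,-1.8,8,-22.5,0,40],[0,0,-1.95,8,-22.5,3,40],[0,0,-2.1,8,-22.5,6,40],[0,0,-2.25,8,-22.5,9,40],[0,0,-2.372,8,-22.5,9.8,40],[0,0,-2.372,8,-22.5,9.8,40],[0,0,-2.372,8,-22.5,9.8,40]]])

```text
time: 18.5
tool_pos: [0.5251, -0.1055, 0.0953]
ee_rot: [3.141, -0.008, 2.297]
wrist_force: [0.3, -0.5, -0.2]
width: 0.0378
```

```bash
python3 -c "
from h import *
goto([.5255,-.1048,.045],np.radians(131.8))
s=snap('wrist','w7.png');s=snap('scene','s7.png')"
```

```text
now [ 0.5251 -0.1055  0.0953] [ 3.141  -0.0083  2.2971] w 0.0378 t 18.5
ROW [0.001, -0.008, -0.003] [-0.02, 0.07, 5.03]
```

View pics/w7.png

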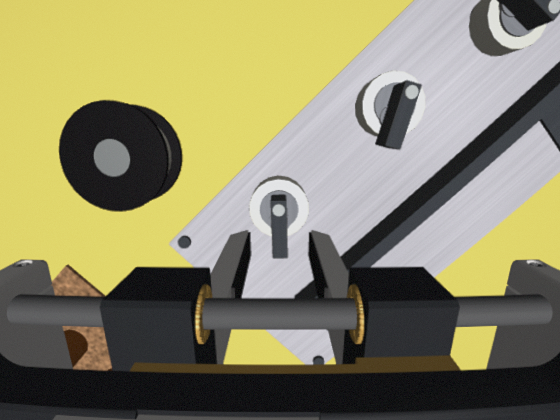

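View pics/s7.png

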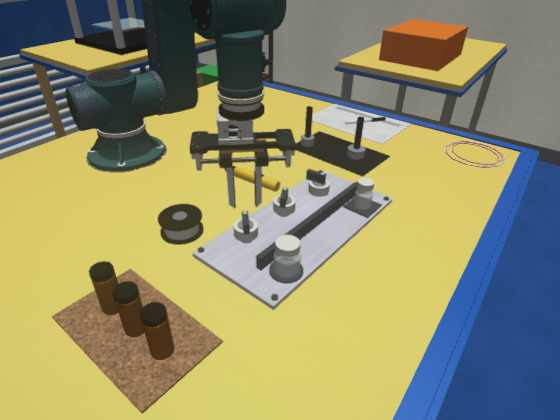

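The bar lies straight between the fingers at (280,220). I'm lowering and closing on it.

drive_tool(series=[[[0,0,0,0,0.1,2,40],[0,0,0,0,0.1,4,40],[0,0,0,0,0.1,5,40],[0,0,0,0,0.1,5,40],[0,0,0,0,0.1,5,5],[0,0,0,0,0.1,5,5],[0,0,0,0,0.1,5,5],[0,0,0,0,0.1,5,5]]])

```text
time: 19.4
tool_pos: [0.5257, -0.1063, 0.0481]
ee_rot: [-3.14, -0.004, 2.299]
wrist_force: [-3.8, -3.5, 4.8]
width: 0.0118
```

```bash
python3 -c "
from h import *
goto([.5255,-.1048,.045],np.radians(48.8)); print(robot.get_obs()['wrist_force'])"
```

```text
now [ 0.5257 -0.1063  0.0481] [-3.14   -0.0042  2.2987] w 0.0118 t 19.4
ROW [-0.004, -0.002, 1.447] [0.12, 0.08, 0.31]
[-3.75470968 -3.51584365  4.76210349]
```

drive_tool(series=[[[0,0,0.1,0,0,0.1,5],[0,0,0.22,0,0,0.1,5],[0,0,0.34,0,0,0.1,5],[0,0,0.46,0,0,0.1,5],[0,0,0.58,0,0,0.1,5],[0,0,0.7,0,0,0.1,5],[0,0,0.82,0,0,0.1,5],[0,0,0.94,0,0,0.1,5],[0,0,1.06,0,0,0.1,5],[0,0,1.18,0,0,0.1,5],[0,0,1.3,0,0,0.1,5],[0,0,1.4,0,0,0.1,5],[0,0,1.447,0,0,0.1,5],[0,0,1.447,0,0,0.1,5],[0,0,1.447,0,0,0.1,5]]])

```text
time: 20.9
tool_pos: [0.5253, -0.1064, 0.0481]
ee_rot: [-3.137, 0.002, 0.853]
wrist_force: [-3.7, 1.1, 6.3]
width: 0.0119
```

```bash
python3 -c "
from h import *
goto([.5255,-.1048,.045],np.radians(48.8)); print(robot.get_obs()['wrist_force'],robot.get_obs()['wrist_torque']);snap('wrist','w8.png')"
```

```text
now [ 0.5253 -0.1064  0.0481] [-3.137e+00  1.700e-03  8.530e-01] w 0.0119 t 20.9
ROW [-0.005, 0.002, 0.001] [0.13, -0.09, 0.31]
[-3.67145918  1.12676924  6.34029001] [0.06548065 0.79321536 0.13995582]
```

View pics/w8.png

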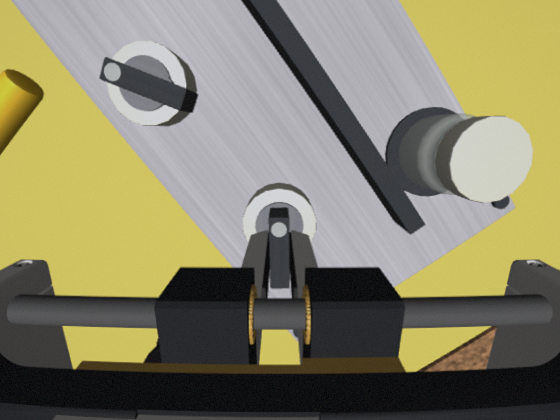

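The bar turned with the tool (280,240). Let go and move on to cam 2.

```bash
python3 -c "
from h import *
goto([.5345,.0122,.10],np.radians(117.3));"
```

```text
now [ 0.5253 -0.1064  0.0481] [-3.137e+00  1.700e-03  8.529e-01] w 0.0119 t 20.95
ROW [-0.005, -0.001, -1.194] [9.53, -7.13, -5.18]
```

drive_tool(series=[[[0,0,0,0,0,0,40],[0,0,0,0,0,0,40],[0,0,0,0,0,0,40],[0,0,0,0,0,-3,40],[0,0,0,0,0,-6,40],[0,0,-0.15,3,-2,-7,40],[0,0,-0.3,6,-4,-7,40],[0,0,-0.45,9.5,-7.1,-7,40],[0,0,-0.6,9.5,-7.1,-7,40],[0,0,-0.75,9.5,-7.1,-7,40],[0,0,-0.9,9.5,-7.1,-7,40],[0,0,-1.05,9.5,-7.1,-7,40],[0,0,-1.194,9.5,-7.1,-6,40],[0,0,-1.194,9.5,-7.1,-5.2,40],[0,0,-1.194,9.5,-7.1,-5.2,40]]])

```text
time: 22.45
tool_pos: [0.5335, 0.0119, 0.0984]
ee_rot: [-3.136, -0.005, 2.044]
wrist_force: [0.4, 0.7, -0.4]
width: 0.0373
```

```bash
python3 -c "
from h import *
goto([.5345,.0122,.045],np.radians(117.3));snap('wrist','w9.png');snap('top','t9.png')"
```

```text
now [0.5335 0.0119 0.0984] [-3.1356 -0.0054  2.044 ] w 0.0373 t 22.45
ROW [-0.006, -0.005, -0.003] [-0.04, 0.13, 5.34]
```

View pics/w9.png

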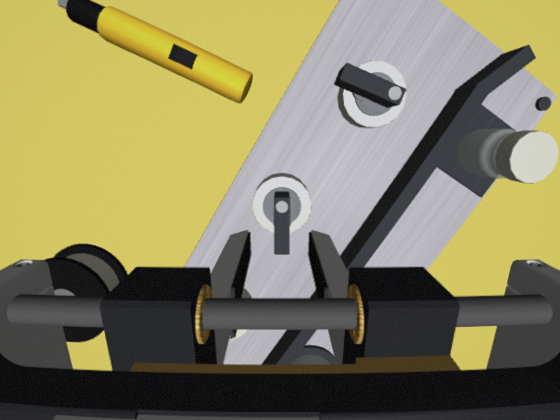

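View pics/t9.png

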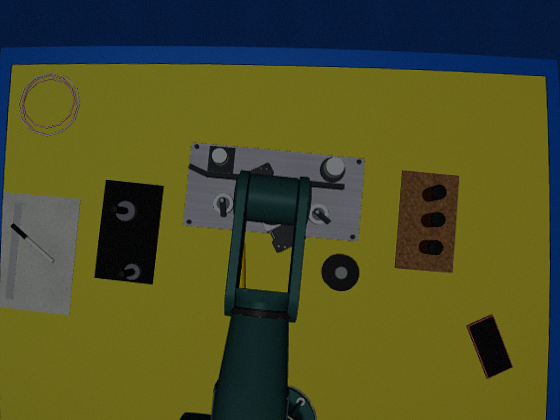

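The bar is aligned at (282,220). In the top view the narrow gauge has been knocked to (133,271) but still stands on the mat. I'm gripping and turning cam 2.

drive_tool(series=[[[0,0,0,0,0.1,2,40],[0,0,0,0,0.1,4,40],[0,0,0,0,0.1,5.3,40],[0,0,0,0,0.1,5.3,40],[0,0,0,0,0.1,5.3,5],[0,0,0,0,0.1,5.3,5],[0,0,0,0,0.1,5.3,5],[0,0,0,0,0.1,5.3,5],[0,0,0.12,0,0.1,5.3,5],[0,0,0.24,0,0.1,5.3,5],[0,0,0.36,0,0.1,5.3,5],[0,0,0.48,0,0.1,5.3,5],[0,0,0.6,0,0.1,5.3,5],[0,0,0.72,0,0.1,5.3,5],[0,0,0.84,0,0.1,5.3,5],[0,0,0.96,0,0.1,5.3,5],[0,0,1.08,0,0.1,5.3,5],[0,0,1.16,0,0.1,5.3,5],[0,0,1.192,0,0.1,5.3,5],[0,0,1.192,0,0.1,5.3,5]]])

```text
time: 24.55
tool_pos: [0.5334, 0.0122, 0.0479]
ee_rot: [-3.134, 0.005, 0.853]
wrist_force: [-6.2, -0.3, 6.4]
width: 0.0117
```

```bash
python3 -c "
from h import *
goto([.5345,.0122,.045],np.radians(48.8));snap('wrist','w10.png')
goto([.5434,.1315,.10],np.radians(6.2))"
```

```text
now [0.5334 0.0122 0.0479] [-3.1342  0.0047  0.8531] w 0.0117 t 24.55
ROW [-0.007, 0.005, 0.001] [0.07, 0.09, 0.29]
now [0.5334 0.0122 0.0479] [-3.1342  0.0047  0.8535] w 0.012 t 24.6
ROW [-0.005, 0.007, 0.745] [9.62, -7.13, -5.2]
```

View pics/w10.png

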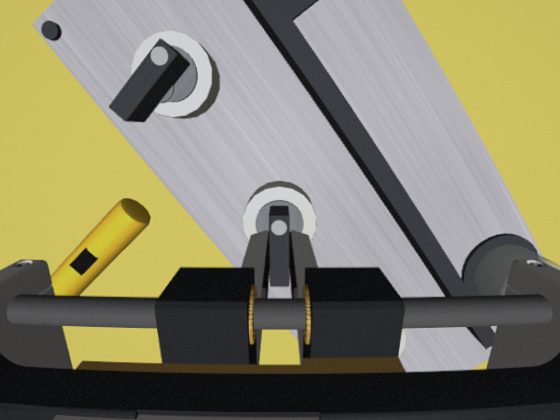

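Cam 2 is turned, its bar at (280,240) lying along the tool. On to cam 1.

drive_tool(series=[[[0,0,0,0,0,0,40],[0,0,0,0,0,0,40],[0,0,0,0,0,0,40],[0,0,0,0,0,-3,40],[0,0,0,0,0,-6,40],[0,0,0.15,3,-2,-6,40],[0,0,0.3,6,-4,-6,40],[0,0,0.45,9.6,-7.1,-6,40],[0,0,0.6,9.6,-7.1,-6,40],[0,0,0.745,9.6,-7.1,-6,40],[0,0,0.745,9.6,-7.1,-5.2,40],[0,0,0.745,9.6,-7.1,-5.2,40]]])

```text
time: 25.8
tool_pos: [0.5426, 0.131, 0.0983]
ee_rot: [-3.139, 0.011, 0.111]
wrist_force: [-0.3, -1.1, -0.7]
width: 0.0376
```

```bash
python3 -c "
from h import *
goto([.5434,.1315,.045],np.radians(6.2));snap('wrist','w11.png')"
```

```text
now [0.5426 0.131  0.0983] [-3.1394  0.0111  0.1114] w 0.0376 t 25.8
ROW [-0.002, 0.011, 0.003] [0.15, -0.03, 5.33]
```

View pics/w11.png

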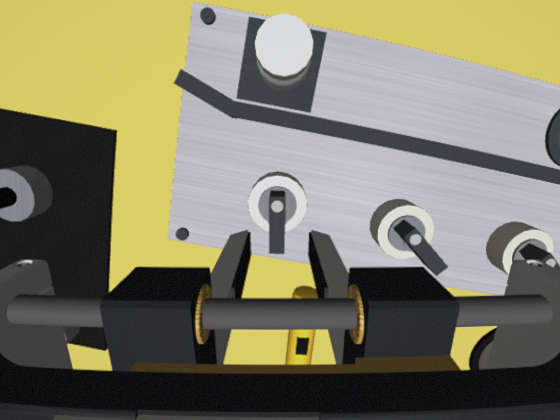

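drive_tool(series=[[[0,0,0,0.1,-0.1,2,40],[0,0,0,0.1,-0.1,4,40],[0,0,0,0.1,-0.1,5.3,40],[0,0,0,0.1,-0.1,5.3,40],[0,0,0,0.1,-0.1,5.3,5],[0,0,0,0.1,-0.1,5.3,5],[0,0,0,0.1,-0.1,5.3,5],[0,0,0,0.1,-0.1,5.3,5],[0,0,-0.12,0.1,-0.1,5.3,5],[0,0,-0.24,0.1,-0.1,5.3,5],[0,0,-0.36,0.1,-0.1,5.3,5],[0,0,-0.48,0.1,-0.1,5.3,5],[0,0,-0.6,0.1,-0.1,5.3,5],[0,0,-0.7,0.1,-0.1,5.3,5],[0,0,-0.741,0.1,-0.1,5.3,5],[0,0,-0.741,0.1,-0.1,5.3,5],[0,0,-0.741,0.1,-0.1,5.3,5]]])

```text
time: 27.55
tool_pos: [0.5437, 0.1334, 0.0469]
ee_rot: [-3.133, 0.003, 0.851]
wrist_force: [-0.4, 6.2, 3.6]
width: 0.0119
```

```bash
python3 -c "
from h import *
goto([.5434,.1315,.045],np.radians(48.8));snap('wrist','w12.png')
goto([.47,.01,.32],LY)"
```

```text
now [0.5437 0.1334 0.0469] [-3.1325e+00  3.1000e-03  8.5110e-01] w 0.0119 t 27.55
ROW [-0.009, 0.003, -0.001] [-0.16, 0.11, 0.19]
now [0.5437 0.1334 0.0469] [-3.1325e+00  3.1000e-03  8.5120e-01] w 0.0119 t 27.6
ROW [-0.007, 0.007, 0.926] [-14.23, 2.35, -27.29]
```

View pics/w12.png

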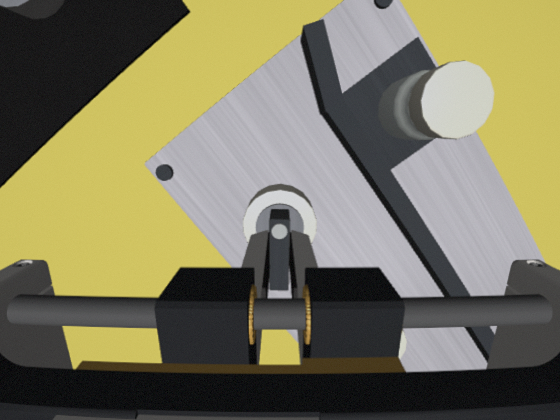

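drive_tool(series=[[[0,0,0,0,0,0,40],[0,0,0,0,0,0,40],[0,0,0,0,0,0,40],[0,0,0,0,0,-3,40],[0,0,0,0,0,-7,40],[0,0,0.1,-3,0,-12,40],[0,0,0.25,-6,1,-16,65],[0,0,0.4,-10,2,-20,65],[0,0,0.55,-14.2,2.4,-24,65],[0,0,0.7,-14.2,2.4,-27.3,65],[0,0,0.85,-14.2,2.4,-27.3,65],[0,0,0.926,-14.2,2.4,-27.3,65],[0,0,0.926,-14.2,2.4,-27.3,65],[0,0,0.926,-14.2,2.4,-27.3,65]]])

```text
time: 29.0
tool_pos: [0.4704, 0.0095, 0.3195]
ee_rot: [-3.139, 0.01, -0.074]
wrist_force: [0.5, 0.8, 0.3]
width: 0.0609
```

```bash
python3 - <<'E'
from h import *
s=snap('wrist','w13.png'); C=cloud(s);Z=C[...,2];u,v=np.meshgrid(np.arange(560),np.arange(420))
ok=(s['depth']>0)&(v<180)&(u>120)&(u<420)
def comps(m,n):
    k,l,st,ce=cv2.connectedComponentsWithStats(m.astype(np.uint8))
    for i in range(1,k):
        if st[i,4]<30: continue
        mm=l==i; z=np.median(Z[mm]); P=plane(s,np.c_[u[mm],v[mm]],z)[:,:2]*1000
        r=cv2.minAreaRect(P.astype(np.float32))
        w,V=np.linalg.eigh(np.cov(P.T)); a=np.degrees(np.arctan2(V[1,1],V[0,1]))%180
        print(n,np.round(ce[i],0),'z',round(z,4),'rect',np.round(r[0],1),np.round(r[1],1),round(r[2],1),'pca',round(a,1),'cam',round(np.radians(a)-LY,3))
comps(ok&(Z>.060)&(Z<.072),'bar')
g=(s['depth']>0)&(u<150)
comps(g&(Z>.022)&(Z<.034),'disc')
for a in (.105,.06,.09): comps(g&(Z>a)&(Z<a+.016),'stem%.3f'%a)
E
```

```text
bar [181.  52.] z 0.0689 rect [654.7 130.8] [10.  30.7] 46.3 pca 136.9 cam 2.465
bar [362.  51.] z 0.0683 rect [ 637.6 -114.6] [24.5  4.4] 19.5 pca 18.8 cam 0.403
bar [191. 135.] z 0.0669 rect [543.6 131.7] [46.  13.1] 48.4 pca 48.4 cam 0.92
bar [274. 135.] z 0.0671 rect [534.6  12.8] [46. 12.] 49.5 pca 49.1 cam 0.932
bar [356. 135.] z 0.0669 rect [ 525.9 -105.4] [46.9 12.9] 49.7 pca 49.8 cam 0.944
disc [ 56. 155.] z 0.0287 rect [532.2 374.6] [49.9 51.8] 4.9 pca 7.2 cam 0.199
disc [ 89. 238.] z 0.0288 rect [383.6 353.1] [39.6 41.1] 22.4 pca 19.5 cam 0.415
stem0.105 [ 10. 161.] z 0.1182 rect [531.9 372.6] [18.2 29.8] 3.3 pca 94.0 cam 1.715
stem0.105 [ 53. 260.] z 0.1173 rect [384.1 351.3] [17.7 27.6] 21.3 pca 120.5 cam 2.177
stem0.060 [ 38. 157.] z 0.0679 rect [532.1 373.4] [19.  18.4] 4.6 pca 7.8 cam 0.21
stem0.060 [ 74. 247.] z 0.0673 rect [383.5 352.3] [16.8 17.4] 26.9 pca 19.0 cam 0.405
stem0.090 [ 22. 159.] z 0.0974 rect [533.  372.7] [20.4 19.2] 13.9 pca 16.1 cam 0.356
stem0.090 [ 61. 254.] z 0.0985 rect [384.4 351.4] [17.8 20.2] 24.8 pca 179.2 cam 3.202
```

View pics/w13.png

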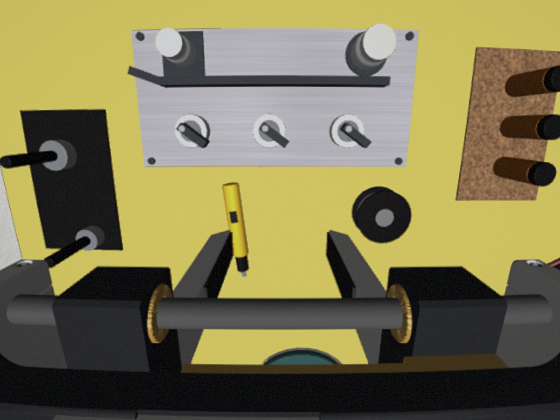

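The bars now read 0.920, 0.932 and 0.944 rad, against an aim of 0.927. The narrow gauge stands at (0.384, 0.352), disc at (89,238) in the picture. Now to pick it up.

```bash
sed -i 's/^LY=.*/LY=-0.0757; LO=np.array([.5674,.0105]); CK=np.array([.5195,-.3816])/' h.py; python3 -c "
from h import *
goto([.384,.352,.16],LY)
goto([.384,.352,.060],LY)"
```

```text
now [0.4704 0.0097 0.3194] [-3.1389  0.0106 -0.0737] w 0.0611 t 29.05
ROW [-0.003, 0.011, 0.002] [-10.96, -33.46, 16.15]
now [0.4704 0.0097 0.3194] [-3.1389  0.0106 -0.0737] w 0.0611 t 29.05
ROW [-0.003, 0.011, 0.002] [-10.86, -33.43, 26.15]
```

drive_tool(series=[[[0,0,0,-3,-5,3,65],[0,0,0,-5,-10,5,65],[0,0,0,-7,-15,7,65],[0,0,0,-9,-20,10,65],[0,0,0,-10.9,-25,13,65],[0,0,0,-10.9,-29,16,65],[0,0,0,-10.9,-33.4,16,65],[0,0.011,0,-10.9,-33.4,16,65],[0,0.011,0,-10.9,-33.4,16,65],[0,0.011,0,-10.9,-33.4,16,65]]])

```text
time: 30.05
tool_pos: [0.3838, 0.3514, 0.1603]
ee_rot: [-3.141, 0.001, -0.071]
wrist_force: [0.9, 0.1, -0.4]
width: 0.0608
```

```bash
python3 -c "
from h import *
goto([.384,.352,.060],LY)
snap('wrist','w14.png')"
```

```text
now [0.3838 0.3514 0.1603] [-3.1414e+00  1.4000e-03 -7.0800e-02] w 0.0608 t 30.05
ROW [-0.0, 0.001, 0.005] [0.03, -0.06, 10.03]
```

View pics/w14.png

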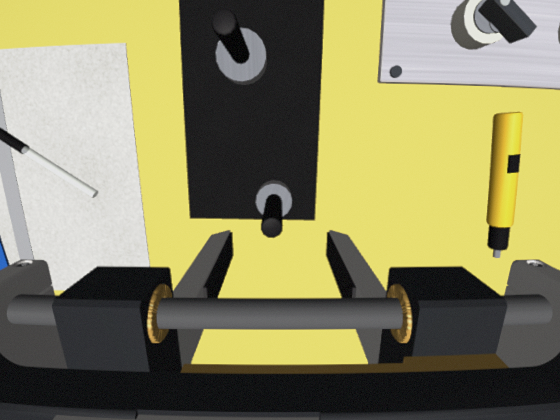

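```bash
python3 - <<'E'
from h import *
s=snap('wrist');C=cloud(s);Z=C[...,2];u,v=np.meshgrid(np.arange(560),np.arange(420))
b=(u>240)&(u<300)&(v>160)&(v<245)&(s['depth']>0)
for a,c in ((.112,.125),(.02,.034)):
    m=b&(Z>a)&(Z<c);z=np.median(Z[m]);P=plane(s,np.c_[u[m],v[m]],z)*1000
    print(z,cv2.minEnclosingCircle(P[:,:2].astype(np.float32)),P.mean(0))
m=b&(Z>.004)&(Z<.019);print(m.sum())
E
```

```text
0.11980581851056298 ((382.25250244140625, 357.0141906738281), 9.461100578308105) [382.41108271 357.26915081 119.80581851]
0.028980149635131486 ((382.1526184082031, 357.1218566894531), 20.290048599243164) [386.45205603 356.48932653  28.98014964]
2234
```

drive_tool(series=[[[0,0,0,-0.2,-0.55,2,65],[0,0,0,-0.2,-0.55,5,65],[0,0,0,-0.2,-0.55,8,65],[0,0,0.005,-0.2,-0.55,10,65],[0,0,0.005,-0.2,-0.55,10,65],[0,0,0.005,-0.2,-0.55,10,5],[0,0,0.005,-0.2,-0.55,10,5],[0,0,0.005,-0.2,-0.55,10,5],[0,0,0.005,-0.2,-0.55,10,5],[0,0,0.005,-0.2,-0.55,10,5],[0,0,0.005,-0.2,-0.55,10,5]]])

```text
time: 31.25
tool_pos: [0.3836, 0.3567, 0.0622]
ee_rot: [-3.139, -0.001, -0.079]
wrist_force: [0.6, 1.8, -1.4]
width: 0.0175
```

```bash
python3 -c "
from h import *
p=lane(.019,.195)
print(p)
goto([p[0],p[1],.20],LY)
print(pose()[2]['wrist_force'])"
```

```text
[0.60109299 0.20350462]
now [0.3836 0.3567 0.0622] [-3.1385e+00 -1.3000e-03 -7.8900e-02] w 0.0175 t 31.25
ROW [-0.003, -0.001, -0.003] [22.91, 13.52, -13.79]
[ 0.58558031  1.81545809 -1.39495404]
```

drive_tool(series=[[[0,0,0,0,0,-3,5],[0,0,0,0,0,-7,5],[0,0,0,0,0,-11,5],[0,0,0,2,1,-13.8,5],[0,0,0,5,3,-13.8,5],[0,0,0,8.5,5,-13.8,5],[0,0,0,12,7,-13.8,5],[0,0,0,15.5,9,-13.8,5],[0,0,0,19,11,-13.8,5],[0,0,0,21.5,13,-13.8,5],[0,0,0,22.9,13.5,-13.8,5],[0,0,0,22.9,13.5,-13.8,5],[0,0,0,22.9,13.5,-10,5],[0,0,0,22.9,13.5,-7,5],[0,0,0,22.9,13.5,-5,5],[0,0,0,22.9,13.5,-5,5]]])

```text
time: 32.85
tool_pos: [0.5972, 0.2042, 0.107]
ee_rot: [-3.141, 0.009, -0.078]
wrist_force: [-1.0, -0.8, -2.2]
width: 0.0175
```

```bash
python3 - <<'E'
from h import *
p=lane(.019,.195)
goto([p[0],p[1],.0712],LY)
s=snap('wrist','w15.png');snap('scene','s15.png')
C=cloud(s);Z=C[...,2];u,v=np.meshgrid(np.arange(560),np.arange(420))
tp=pose()[0]; q=proj(s,[tp]);print(q)
m=(s['depth']>0)&(np.hypot(C[...,0]-tp[0],C[...,1]-tp[1])<.03)
print(np.histogram(Z[m],bins=np.arange(0,.25,.01)))
E
```

```text
now [0.5972 0.2042 0.107 ] [-3.1414  0.0085 -0.0775] w 0.0175 t 32.85
ROW [-0.0, 0.009, -0.002] [0.43, 0.04, 3.58]
[[277.76523263 241.43813757]]
(array([ 104, 1407,    0,    0,   24,  103,  127,  964,   96,  108,  153,
        335,  448,  540,  651,  801, 1253,  404,  204,  138,  271,  693,
       6351, 3912]), array([0.  , 0.01, 0.02, 0.03, 0.04, 0.05, 0.06, 0.07, 0.08, 0.09, 0.1 ,
       0.11, 0.12, 0.13, 0.14, 0.15, 0.16, 0.17, 0.18, 0.19, 0.2 , 0.21,
       0.22, 0.23, 0.24]))
```

View pics/w15.png

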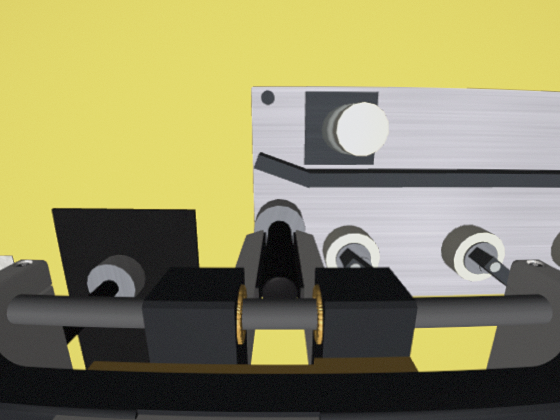

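View pics/s15.png

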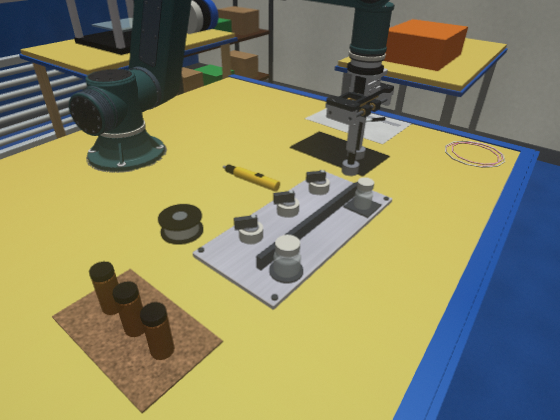

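```bash
cat >> h.py <<'E'
def disc(s,dz=.0342,name=''):
    """front rim of gripped disc: fit circle r=20 on points of disc top"""
    tp,_,_=pose(); C=cloud(s);Z=C[...,2];zt=tp[2]-dz
    m=(s['depth']>0)&(np.abs(Z-zt)<.004)&(np.hypot(C[...,0]-tp[0],C[...,1]-tp[1])<.035)
    v,u=np.nonzero(m);P=plane(s,np.c_[u,v],np.median(Z[m]))[:,:2]
    from scipy.optimize import least_squares
    hull=cv2.convexHull((P*1000).astype(np.float32)).reshape(-1,2)/1000
    h=hull[hull[:,0]>tp[0]+.002]
    f=least_squares(lambda c:np.hypot(*(h-c).T)-.02,tp[:2],loss='soft_l1',f_scale=.0005)
    print('disc',np.round(f.x,4),'z',round(float(np.median(Z[m])),4),'tcp',np.round(tp,4),'lane disc',np.round(tolane(f.x)*1000,1),'lane tcp',np.round(tolane(tp)*1000,1),'res',np.round(np.abs(f.fun).mean()*1000,2),len(h))
    return f.x
E
python3 -c "
from h import *
s=snap('wrist');disc(s)
"
```

```text
disc [0.5981 0.2045] z 0.0789 tcp [0.6013 0.2048 0.1135] lane disc [ 16.  195.8] lane tcp [ 19.1 196.3] res 0.18 15
```

drive_tool(series=[[[0,0,0,0.2,0,1,5],[0,0,0,0.2,0,2.5,5],[0,0,0,0.2,0,3.5,5],[0,0,0,0.2,0,4.1,5],[0,0,0,0.2,0,4.1,5],[0,0,0,0.2,0,4.1,5],[0,0,0,0.2,0,4.1,5]]])

```text
time: 33.7
tool_pos: [0.6037, 0.2048, 0.0729]
ee_rot: [-3.138, -0.004, -0.078]
wrist_force: [-0.8, 0.2, -2.0]
width: 0.0174
```

```bash
python3 - <<'E'
from h import *
s=snap('wrist','w16.png');disc(s);print(pose()[2]['wrist_force'])
im=s['img'];C=cloud(s);Z=C[...,2];u,v=np.meshgrid(np.arange(560),np.arange(420))
# fence near edge: top face z~.042
m=(s['depth']>0)&(np.abs(Z-.042)<.004)&(v>150)&(v<205)&(u>320)
P=plane(s,np.c_[u[m],v[m]],.042);L=np.array([tolane(p) for p in P])*1000
for a in (160,140,120,100,80):
    q=L[np.abs(L[:,1]-a)<6]; q=q[(q[:,0]>30)&(q[:,0]<65)]
    if len(q): print('fence y',a,'x',np.percentile(q[:,0],[3,97]).round(1))
hsv=cv2.cvtColor(im,cv2.COLOR_BGR2HSV)
m=(s['depth']>0)&(np.abs(Z-.040)<.004)&(v>205)
P=plane(s,np.c_[u[m],v[m]],.040);L=np.array([tolane(p) for p in P])*1000
for a in (120,0):
    q=L[(np.abs(L[:,1]-a)<40)&(L[:,0]<25)]
    if len(q)>20:
        e=cv2.minEnclosingCircle(q.astype(np.float32));print('roller',e,'max x',np.percentile(q[:,0],99.5))
E
```

```text
disc [0.6424 0.1859] z 0.0402 tcp [0.6038 0.2048 0.073 ] lane disc [ 61.5 180.6] lane tcp [ 21.6 196.5] res 6.67 13
[-0.35379594  0.03467952 -2.38077007]
fence y 160 x [40.3 52.4]
fence y 140 x [40.2 52.3]
fence y 120 x [40.2 52.3]
fence y 100 x [40.2 52.3]
fence y 80 x [40.1 52.3]
roller ((-11.530607223510742, 129.2880859375), 20.44370460510254) max x -1.061002390922511
roller ((-21.933971405029297, 14.274971008300781), 23.937246322631836) max x -1.2573800792078955
```

View pics/w16.png

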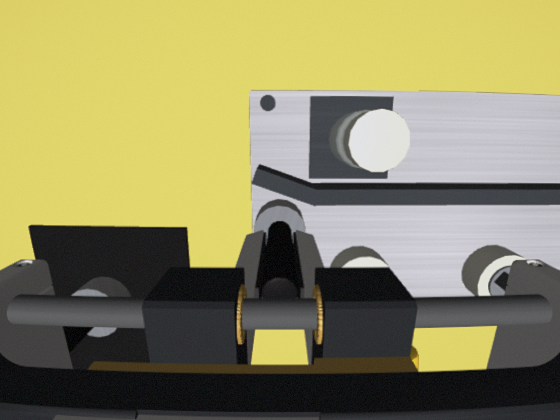

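```bash
sed -i 's/<.035)$/<.024)/' h.py; python3 - <<'E'
from h import *
s=snap('wrist');disc(s)
E
```

```text
disc [0.6019 0.2046] z 0.0401 tcp [0.6037 0.2048 0.073 ] lane disc [ 19.8 196.1] lane tcp [ 21.5 196.5] res 0.19 12
```

```bash
python3 - <<'E'
from h import *
for y in (.195,.12):
    p=lane(.0209,y); goto([p[0],p[1],.0702],LY)
E
```

```text
now [0.6037 0.2048 0.073 ] [-3.1376 -0.0038 -0.078 ] w 0.0177 t 33.8
ROW [-0.004, -0.004, -0.002] [-0.07, 0.15, 0.28]
now [0.6037 0.2048 0.073 ] [-3.1376 -0.0038 -0.078 ] w 0.0177 t 33.8
ROW [-0.004, -0.004, -0.002] [-0.05, 7.65, 0.25]
```

drive_tool(series=[[[-0.004,-0.004,-0.002,-0.1,0.2,0.25,5],[-0.004,-0.004,-0.002,-0.1,1,0.25,5],[-0.004,-0.004,-0.002,-0.1,2,0.25,5],[-0.004,-0.004,-0.002,-0.1,3,0.25,5],[-0.004,-0.004,-0.002,-0.1,4,0.25,5],[-0.004,-0.004,-0.002,-0.1,4.5,0.25,5],[-0.004,-0.004,-0.002,-0.1,4.5,0.25,5],[-0.004,-0.004,-0.002,-0.1,4.5,0.25,5]]])

```text
time: 34.6
tool_pos: [0.5993, 0.1599, 0.0704]
ee_rot: [-3.141, -0.0, -0.076]
wrist_force: [0.6, 0.5, -1.9]
width: 0.0174
```

```bash
python3 - <<'E'
from h import *
s=snap('wrist','w17.png');disc(s);print(pose()[2]['wrist_force'])
for y in (.12,.10):
    p=lane(.0209,y); goto([p[0],p[1],.0702],LY)
E
```

```text
disc [0.5972 0.1596] z 0.0375 tcp [0.5993 0.1602 0.0704] lane disc [ 18.5 150.9] lane tcp [ 20.5 151.7] res 0.17 13
[-0.41141165 -0.1366785  -1.97245097]
now [0.5993 0.1602 0.0704] [-3.1412e+00  1.0000e-04 -7.6000e-02] w 0.0178 t 34.65
ROW [-0.0, 0.0, -0.0] [0.04, 3.17, 0.02]
now [0.5993 0.1602 0.0704] [-3.1412e+00  1.0000e-04 -7.6000e-02] w 0.0178 t 34.65
ROW [-0.0, 0.0, -0.0] [0.04, 5.17, 0.01]
```

View pics/w17.png

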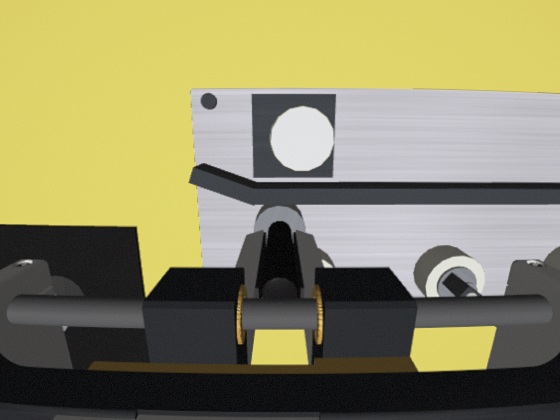

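drive_tool(series=[[[0,0,0,0.06,0.8,0,5],[0,0,0,0.06,1.6,0,5],[0,0,0,0.06,2.4,0,5],[0,0,0,0.06,3.2,0,5],[0,0,0,0.06,3.2,0,5],[0,0,0,0.06,3.2,0,5],[0,0,0,0.06,3.2,0,5]]])

```text
time: 35.35
tool_pos: [0.5975, 0.1284, 0.0704]
ee_rot: [-3.141, -0.0, -0.076]
wrist_force: [-0.6, -0.7, -1.6]
width: 0.0178
```

```bash
python3 - <<'E'
from h import *
s=snap('wrist','w18.png');disc(s);print(pose()[2]['wrist_force'],pose()[2]['wrist_torque'])
for y in (.0,):
    p=lane(.0211,y); goto([p[0],p[1],.0702],LY)
E
```

```text
disc [0.5952 0.1281] z 0.0375 tcp [0.5975 0.1285 0.0704] lane disc [ 18.8 119.3] lane tcp [ 21.1 119.9] res 0.31 16
[ 0.09890815  0.7999573  -2.23674012] [0.0744281  0.02578106 0.013141  ]
now [0.5975 0.1285 0.0704] [-3.1411e+00 -1.0000e-04 -7.5700e-02] w 0.0182 t 35.4
ROW [-0.001, -0.0, -0.0] [0.0, 11.99, 0.02]
```

View pics/w18.png

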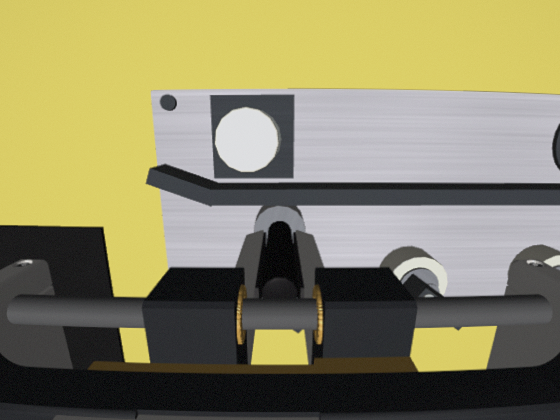

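Station 1 passed without side force; the disc is at lane (18.8, 119). Sliding on to station 2.

drive_tool(series=[[[0,0,0,0.02,1,0,5],[0,0,0,0.02,2,0,5],[0,0,0,0.02,3,0,5],[0,0,0,0.02,4,0,5],[0,0,0,0.02,5,0,5],[0,0,0,0.02,6,0,5],[0,0,0,0.02,7,0,5],[0,0,0,0.02,8,0,5],[0,0,0,0.02,9,0,5],[0,0,0,0.02,10,0,5],[0,0,0,0.02,11,0,5],[0,0,0,0.02,12,0,5],[0,0,0,0.02,12,0,5],[0,0,0,0.02,12,0,5],[0,0,0,0.02,12,0,5]]])

```text
time: 36.9
tool_pos: [0.5886, 0.0092, 0.0703]
ee_rot: [-3.141, -0.0, -0.075]
wrist_force: [0.8, -0.1, -2.8]
width: 0.0175
```

```bash
python3 - <<'E'
from h import *
s=snap('wrist','w19.png');disc(s);print(pose()[2]['wrist_force'],pose()[2]['wrist_torque'])
for y in (-.12,):
    p=lane(.0211,y); goto([p[0],p[1],.0702],LY)
E
```

```text
disc [0.5863 0.0089] z 0.0374 tcp [0.5886 0.0093 0.0703] lane disc [18.9 -0.2] lane tcp [21.3  0.4] res 0.36 11
[ 0.57719692 -0.62285088 -2.42033885] [0.05863184 0.02717548 0.01629697]
now [0.5886 0.0093 0.0703] [-3.1408e+00 -1.0000e-04 -7.5200e-02] w 0.0176 t 36.95
ROW [-0.001, -0.0, 0.001] [-0.02, 12.04, 0.0]
```

drive_tool(series=[[[0,0,0,0,1,0,5],[0,0,0,0,2,0,5],[0,0,0,0,3,0,5],[0,0,0,0,4,0,5],[0,0,0,0,5,0,5],[0,0,0,0,6,0,5],[0,0,0,0,7,0,5],[0,0,0,0,8,0,5],[0,0,0,0,9,0,5],[0,0,0,0,10,0,5],[0,0,0,0,11,0,5],[0,0,0,0,12,0,5],[0,0,0,0,12,0,5],[0,0,0,0,12,0,5],[0,0,0,0,12,0,5]]])

```text
time: 38.45
tool_pos: [0.5796, -0.1101, 0.0702]
ee_rot: [-3.14, -0.0, -0.075]
wrist_force: [-0.5, 0.2, -1.9]
width: 0.0174
```

```bash
python3 - <<'E'
from h import *
s=snap('wrist','w20.png');disc(s);print(pose()[2]['wrist_force'],pose()[2]['wrist_torque'])
E
```

```text
disc [ 0.5773 -0.1103] z 0.0373 tcp [ 0.5796 -0.11    0.0702] lane disc [  19.  -119.7] lane tcp [  21.3 -119.2] res 0.25 17
[-0.36539393 -0.53075833 -1.55292767] [ 0.07339917 -0.00946504 -0.00932848]
```

View pics/w20.png

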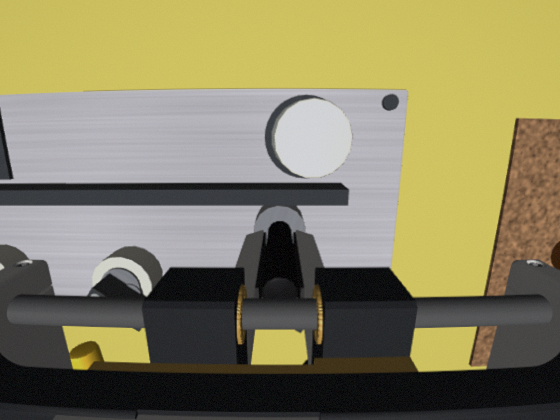

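Station 3 reached, disc at lane (19.0, −119.7) and still centred. I slide it out to the out-feed end, then lift.

drive_tool(series=[[[0,0,0,0,1,0,5],[0,0,0,0,2,0,5],[0,0,0,0,3,0,5],[0,0,0,0,4,0,5],[0,0,0,0,5,0,5],[0,0,0,0,6,0,5],[0,0,0,0,7,0,5],[0,0,0,0,7,0,5],[0,0,0,0,7,0,5],[0,0,0,0,7,-3,5],[0,0,0,0,7,-7,5],[0,0,0,0,7,-11,5],[0,0,0,0,7,-14,5],[0,0,0,0,7,-14,5]]])

```text
time: 39.9
tool_pos: [0.5771, -0.1803, 0.2167]
ee_rot: [3.139, -0.011, -0.074]
wrist_force: [0.9, 0.2, -1.4]
width: 0.0177
```

```bash
python3 - <<'E'
from h import *
s=snap('wrist','w21.png');s=snap('top','t21.png')
goto([.422,.362,.21],LY)
E
```

```text
now [ 0.5745 -0.1795  0.2098] [-3.1405e+00 -5.0000e-04 -7.3900e-02] w 0.0177 t 40.0
ROW [-0.001, -0.0, 0.002] [-19.21, -52.87, 0.03]
```

View pics/t21.png

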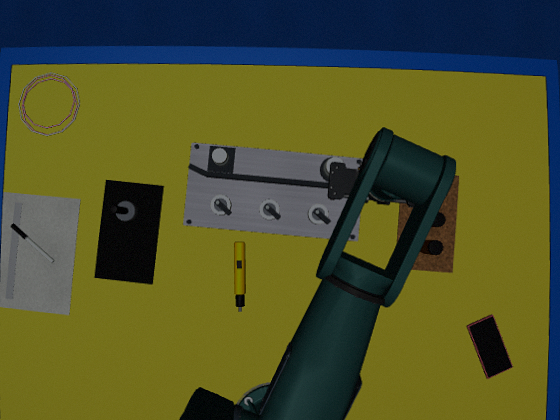

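View pics/w21.png

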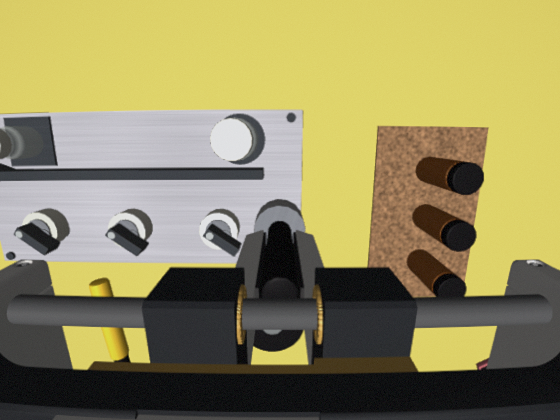

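drive_tool(series=[[[0,0,0,-2,-3,0,5],[0,0,0,-4,-7,0,5],[0,0,0,-6,-11.5,0,5],[0,0,0,-8,-16,0,5],[0,0,0,-10,-20.5,0,5],[0,0,0,-12,-25,0,5],[0,0,0,-14,-29.5,0,5],[0,0,0,-16,-34,0,5],[0,0,0,-17,-38.5,0,5],[0,0,0,-18,-43,0,5],[0,0,0,-19,-47,0,5],[0,0,0,-19.2,-50,0,5],[0,0,0,-19.2,-52.9,0,5],[0,0,0,-19.2,-52.9,0,5],[0,0,0,-19.2,-52.9,4,5],[0,0,0,-19.2,-52.9,8,5],[0,0,0,-19.2,-52.9,12,5],[0,0,0,-19.2,-52.9,12,5]]])

```text
time: 41.8
tool_pos: [0.4163, 0.3576, 0.0805]
ee_rot: [3.13, 0.015, -0.075]
wrist_force: [-0.3, -0.4, -3.0]
width: 0.0178
```

```bash
python3 - <<'E'
from h import *
s=snap('wrist','w22.png');s=snap('scene','s22.png')
goto([.422,.362,.0624],LY)
E
```

```text
now [0.421  0.3611 0.0885] [ 3.1396  0.0032 -0.0744] w 0.0175 t 41.9
ROW [0.002, 0.003, 0.001] [0.1, -0.11, 2.61]
```

View pics/w22.png

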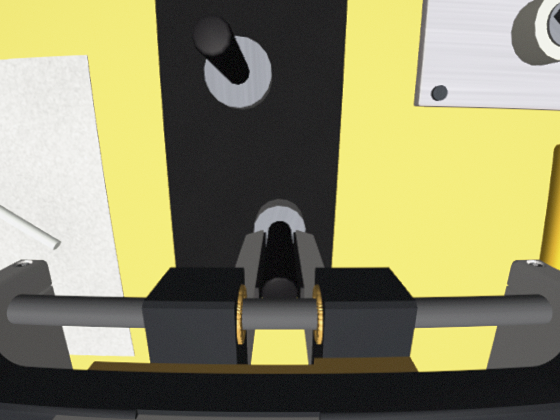

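View pics/s22.png

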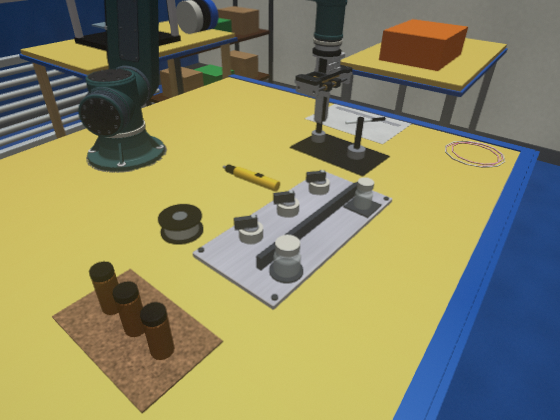

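The gauge is held over the mat at (280,240), and the wide gauge stands beyond it at (237,75). I lower it, let go and rise.

drive_tool(series=[[[0,0,0,0,0,1,5],[0,0,0,0,0,2,5],[0,0,0,0,0,2.5,5],[0,0,0,0,0,2.65,5],[0,0,0,0,0,2.65,5],[0,0,0,0,0,2.65,5],[0,0,0,0,0,2.65,5],[0,0,0,0,0,2.65,60],[0,0,0,0,0,2.65,60],[0,0,0,0,0,2.65,60],[0,0,0,0,0,2.65,60],[0,0,0,0,0,0,60],[0,0,0,0,0,-4,60],[0,0,0,0,0,-8,60],[0,0,0,0,0,-12,60],[0,0,0,-5,6,-18,60],[0,0,0,-5,10,-20,60],[0,0,0,-5,15,-22,60],[0,0,0,-5,20,-22,60],[0,0,0,-5,20,-22,60]]])

```text
time: 43.9
tool_pos: [0.3565, 0.164, 0.311]
ee_rot: [3.14, -0.0, -0.074]
wrist_force: [0.5, -0.7, -0.4]
width: 0.0562
```

```bash
python3 - <<'E'
from h import *
s=snap('wrist','w23.png'); C=cloud(s);Z=C[...,2];u,v=np.meshgrid(np.arange(560),np.arange(420))
MT=np.array([.4805,.3743])
def comps(m,n):
    k,l,st,ce=cv2.connectedComponentsWithStats(m.astype(np.uint8))
    for i in range(1,k):
        if st[i,4]<30: continue
        mm=l==i; z=np.median(Z[mm]); P=plane(s,np.c_[u[mm],v[mm]],z)[:,:2]
        r=np.array(cv2.minEnclosingCircle((P*1000).astype(np.float32))[0])
        w,V=np.linalg.eigh(np.cov(P.T)); a=np.arctan2(V[1,1],V[0,1])%np.pi
        d=r/1000-MT;c,q=np.cos(LY),np.sin(LY)
        print(n,np.round(ce[i],0),'z',round(z,4),np.round(r,1),'ang',round(a-LY,3),'matlocal',np.round([c*d[0]+q*d[1],-q*d[0]+c*d[1]],3))
d=(s['depth']>0)&(v<250)
comps(d&(Z>.022)&(Z<.034)&(C[...,1]>.25),'disc');comps(d&(Z>.105)&(Z<.125)&(C[...,1]>.25),'stem')
comps(d&(Z>.061)&(Z<.072)&(C[...,0]<.6)&(C[...,1]<.25),'bar')
print(pose()[0],pose()[2]['time'])
E
```

```text
disc [130.  74.] z 0.0289 [530.  377.3] ang 2.807 matlocal [0.049 0.007]
disc [154. 147.] z 0.0289 [418.5 358.4] ang 0.137 matlocal [-0.061 -0.021]
stem [93. 60.] z 0.1192 [530.2 373.9] ang 1.262 matlocal [0.05  0.003]
stem [124. 152.] z 0.1193 [417.5 356.8] ang 1.697 matlocal [-0.062 -0.022]
bar [291.  41.] z 0.067 [543.3 132.9] ang 0.904 matlocal [ 0.081 -0.236]
bar [380.  43.] z 0.0669 [534.8  13.4] ang 0.929 matlocal [ 0.081 -0.356]
bar [466.  46.] z 0.0667 [ 522.7 -103.3] ang 0.945 matlocal [ 0.078 -0.473]
[0.35652526 0.16013678 0.31264554] 43.95
```

View pics/w23.png

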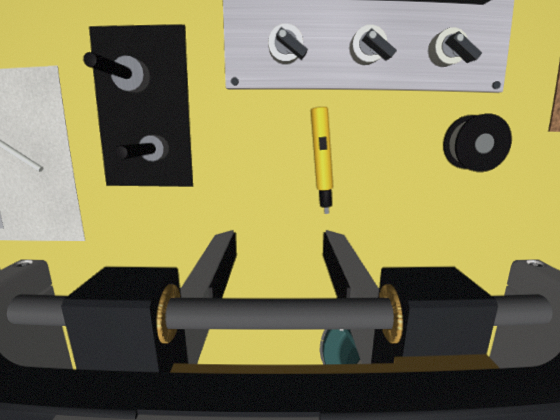

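Both gauges stand on the mat, at (130,74) and (154,147), and the bars are still set. One last top and scene check, then I hand in.

```bash
python3 - <<'E'
from h import *
a=snap('top')['img'];b=snap('scene')['img']
cv2.imwrite('pics/end.png',np.hstack([cv2.resize(a,(400,300)),cv2.resize(b,(400,300))]))
print(np.abs(pose()[2]['qvel']).max())
E
```

```text
0.048968522094893246
```

View pics/end.png

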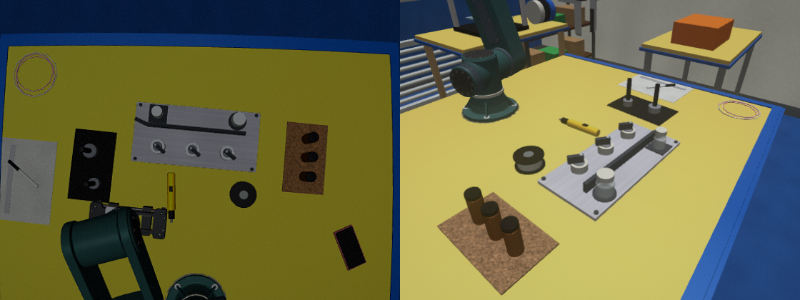

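The three jars are upright on the cork, both gauges are on the mat, the pen, spool and sample jars are where they were, and the arm is clear.

```bash
python3 -c "
from bench import robot
print(robot.close_job())"
```

```text
the job is handed in; nothing more can be done
None
```

The lane is changed over to today's jar, the 40 mm one, and I handed the job in at about 44 s of the 210 s allowed; the hand-in reports no verdict.

- **Leftover jars:** all three amber jars are upright on the cork, within about 5 mm of its middle line.
- **Rollers:** after turning, the three bars measured 0.920, 0.932 and 0.944 rad against an aim of 0.927. Before hand-in they read 0.904, 0.929 and 0.945, all inside 0.707–1.115. I put the small cam 1 difference down to measurement, as I saw no sign of it moving.
- **Gauge run:** I slid the 40 mm gauge along the plate past all three stations with no side force to speak of. Its disc stayed at lane x of about 18.8–19.0 mm, near the middle of the gap.
- **Gauges on the mat:** both stand upright and well inside its edges. The narrow gauge had been knocked a few centimetres before I picked it up, so I measured its place again.
- **Small disagreement:** while the gauge was held above the in-feed end, the camera put its disc 3.1 mm off the tool centre. Later looks gave about 1.7–2.3 mm, and I corrected for that before the slide.
- **Bystanders:** by eye in the last pictures, the pen, spool and sample jars had not moved; I did not measure them. The arm was clear of everything.

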